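# Tip up the steel plates, stack them on the demagnetiser and set its dial

## Task

Take every steel plate out of the blue cradles (press a plate down at its cradle's notched end so that the other end tips up, then take hold of it) and pile the plates neatly, flat and squarely one on another, centred on the demagnetiser's black pad with their long side along the pad's. Then stand the loose dark wood block, which lies beyond the cradles, centred on the pile to hold it down, and only after that turn the dial until its white pointer faces the red mark. Leave the two paint cups and the pen where they are.

Things in the scene. Friction and masses are not known exactly. Their poses are not given: they have to be found in the camera images.
- plate_a_mid (a point): centre of a flat bright steel plate, 100 x 56 x 6 mm (x, y, z), 0.11 kg; two or three of the alike plates a, b, c are there (an absent one always reads None). It starts sunk in cradle a, top flush with the side walls, 2 mm of play round it, so its sides cannot be gripped until it is tipped. x is its long axis; either way round is the same
- cradle_a: fixed blue cradle, 130 x 84 x 32 mm, origin centred underneath. Pocket 104 x 60 mm along x; -x is the press end, with an end wall only 12 mm high (thumb notch). The plate lies at z = 26 to 32 mm on an orange rocker 30 mm wide, hinged across at x = -20, z = 22 mm; pressing it straight down at x = -38 mm with 5 to 8 N for 9 mm tips the +x end up. A lip stops it sliding off
- rocker_a (a joint): tilt of the rocker in cradle a, rad: 0 level (as at the start), up to 0.44 fully tipped, the +x end up; friction holds it, with the plate on it, at whatever tilt it is left
- plate_b_mid (a point): centre of a flat bright steel plate, 100 x 56 x 6 mm (x, y, z), 0.11 kg; two or three of the alike plates a, b, c are there (an absent one always reads None). It starts sunk in cradle b, top flush with the side walls, 2 mm of play round it, so its sides cannot be gripped until it is tipped. x is its long axis; either way round is the same
- cradle_b: fixed blue cradle, 130 x 84 x 32 mm, origin centred underneath. Pocket 104 x 60 mm along x; -x is the press end, with an end wall only 12 mm high (thumb notch). The plate lies at z = 26 to 32 mm on an orange rocker 30 mm wide, hinged across at x = -20, z = 22 mm; pressing it straight down at x = -38 mm with 5 to 8 N for 9 mm tips the +x end up. A lip stops it sliding off
- rocker_b (a joint): tilt of the rocker in cradle b, rad: 0 level (as at the start), up to 0.44 fully tipped, the +x end up; friction holds it, with the plate on it, at whatever tilt it is left
- plate_c_mid (a point): centre of a flat bright steel plate, 100 x 56 x 6 mm (x, y, z), 0.11 kg; two or three of the alike plates a, b, c are there (an absent one always reads None). It starts sunk in cradle c, top flush with the side walls, 2 mm of play round it, so its sides cannot be gripped until it is tipped. x is its long axis; either way round is the same
- cradle_c: fixed blue cradle, 130 x 84 x 32 mm, origin centred underneath. Pocket 104 x 60 mm along x; -x is the press end, with an end wall only 12 mm high (thumb notch). The plate lies at z = 26 to 32 mm on an orange rocker 30 mm wide, hinged across at x = -20, z = 22 mm; pressing it straight down at x = -38 mm with 5 to 8 N for 9 mm tips the +x end up. A lip stops it sliding off
- rocker_c (a joint): tilt of the rocker in cradle c, rad: 0 level (as at the start), up to 0.44 fully tipped, the +x end up; friction holds it, with the plate on it, at whatever tilt it is left
- pad_top (a point): centre of the top of the raised black pad, 90 x 50 mm (x, y), on the left half of the fixed grey demagnetiser; the pad's top stands 53 mm above the bench, 8 mm over the housing (150 x 250 x 45 mm, x, y, z). x is the pad's long axis, horizontal; the dial's axis is 130 mm from here towards this frame's -y
- dial_centre (a point): point on the dial's vertical axis, 63 mm above the bench, half-way up its black grip bar (50 long x 12 wide, 22 mm high, from z = 52 to 74 mm, standing on a round skirt of radius 29 mm); pinch the bar across its 12 mm. Fixed
- dial (a joint): angle of the dial, rad, growing anticlockwise seen from above; it turns freely past full circle with light friction (0.03 N m) and stays where it is left
- pointer (a point): tip of the dial's white pointer, 35 mm from the dial's axis, in line with the grip bar's long axis (white line on the bar's top, on the pointer's side)
- set_mark (a point): inner end of the red mark on the aluminium ring round the dial, 35 mm from the dial's axis; the ring is fixed during a run, its angle differs from start to start
- hold_block_mid (a point): centre of a dark sawn hardwood block, 60 x 50 x 50 mm (x, y, z), 0.12 kg, loose on the bench beyond the cradles
- mix_cup_1: clear mixing cup with blue paint left in it, 57 mm across, 48 mm high, origin at the centre of its underside; a bystander, leave it alone
- mix_cup_2: clear mixing cup with a grey residue, 57 mm across, 48 mm high, origin at the centre of its underside; a bystander, leave it alone
- pen_blue: blue pen, 142 mm long, lying on the bench, origin at the centre of its underside; a bystander, leave it alone

How it is judged:
By the outcome, as a careful person would: the job done as asked, in the order asked, and still so for the second after the job is handed in, with the robot touching nothing.
Of plate_a, plate_b, plate_c only 2 to 3 are there at a start; the rules pass over those that are not, and their reading is None.
At some moment in a run one of hold_block may be knocked a few centimetres aside while the robot is not near it.
Once in a run the grip may slacken for a moment while it holds something.
It also fails if it takes over 210 s, if anything falls off the work surface, if the arm or the gripper's body presses on something with over 40 N, if the wrist force passes 120 N, or if a joint passes its speed limit or range.

## Robot

A 6-joint arm with a two-finger parallel gripper is mounted at the origin on the work surface; the furniture and walls round the work are solid. World frame = base frame: x ahead of the robot, y to its left, z up, the work surface at z = 0. Lengths are in m, angles in degrees, forces in N, time in s.
With the tool pointing down it reaches from about 0.275 to 0.825 m from the base axis. Payload 5.2 kg.
Tool frame: the origin (TCP) lies midway between the tips of the shut fingers; the grasp point (between the pads) lies 19 mm behind it; z points along the fingers, y is the line along which they close (so a half turn about z gives the same grasp; the last joint's range is limited). The gripper opens to 93 mm and grips with 3 to 60 N. Pads are 15 mm wide; open, the fingers measure 128 mm over their backs; the gripper's body (75 mm by 188 mm) begins 65 mm behind the grasp point.
Start: joints at [-87.766, 14.817, 87.949, -0, 77.235, -11.62], TCP at [0.132, -0.534, 0.219] pointing down, gripper open.
Joint ranges: [-179.93, 179.93], [-52.35, 119.4], [10.71, 147.94], [-69.91, 249.91], [12.55, 155.21], [-178.61, 178.61]. Speed limits (degrees/s): [147.25, 147.25, 180, 180, 180, 180].

## Interface

Orientations are given as a 3x3 rotation matrix whose columns are the frame's x, y, z axes.
In Python, from workcell import arm gives the robot as it stands.
- The arm moves only by the shell command python3 -m inch 'ROWS'. ROWS is JSON, one flat list of numbers, 5 for each row, row after row: the shift along the tool's x, y, z scaled (see below), then the turn about the tool's z scaled (see below), then the opening, from 0 (shut) to 1 (fully open). A call has exactly 10 rows; each row shifts and turns the commanded pose from where the row before left it, along the tool's axes as they then stand; what a row does not reach is not made up. The controller multiplies each number of a shift by 0.06 m and each number of a turn by 6 degrees. A row lasts 1/8 s, in which the tool goes at most 62.5 mm and 10.7 degrees, less where a joint would pass 70% of its speed; a pose out of reach is approached as far as the arm can. A call with a number of a shift or a turn outside -1 to 1 is refused whole. A call with a gripper value outside its range is refused whole. The fingers move at their own pace and stop on an object; the grip force is fixed at half the most. Time passes only in rows, so rows that do not move let the fingers close, or fill a call up. It gives the time, the measured TCP pose, the force, the opening and the grip force at its end, in the units of the state.
- arm.get_obs(): the state, without advancing time (a new reading comes with each control period).
- arm.camera(name): name is "scene" or "top" or "wrist"; returns a dict with "image" (480x640x3 uint8, red, green, blue), "intrinsics" (3x3 intrinsics, pixels), "k1" (the pictures are not rectified: a ray, as slopes to the right and down, at radius r is drawn at 1 + k1 r^2 times it, then the intrinsics apply), "R" (3x3) and "t" (3): a world point X has camera coordinates R X + t. Camera axes: x right, y down, z forward; pixel columns grow to the right and rows downward; lengths in m; the calibration is good to about 2 mm. A picture is of the moment at which its call begins. There is no depth.
- arm.sign_off(): hands the job in; it is judged then, once.
Trained networks look in a picture, given as the dict that the camera call returned (one of the last four; its "shot" number tells which), for a name from the list of things; names that differ only in an ending like _2 or _b are one class to them, and where a whole thing is asked for, a point or a joint stands for the part that bears it (a point fixed in the world has none). Each returns a list of dicts, best first, with "confidence" (0 to 1); they miss things now and then, are a little off and sometimes report something else, mostly with a low value. They report only what shows in the picture. A call takes as long as a camera call.
- arm.cut_out(picture, thing): "pixels" (480x640 bool, what is visible of it) and "rect" ([centre column, centre row, width, height] in pixels, round what is visible of it).
The state is a dict: "t": time; "joint_pos": joint angles; "dq": joint speeds; "joint_efforts": joint torques, N m; "ee_pos": TCP position; "eef_rot": TCP orientation; "force": force on the tool from outside, world axes, zero at the start; "moment": the same for the moment, N m; "finger_gap": opening from 0.0 (shut) to 1.0 (fully open); "finger_force": force on a finger pad.
Only numpy, scipy, OpenCV 4.12 (cv2) and the standard library are available. Lean on these libraries where they do the work, as an engineer would, in place of code of your own. Each camera call takes 0.05 s, during which the arm holds its last target. There are 200 camera calls.

## Working session

There is one attempt and no reset: what is moved stays moved. The work goes in short steps, Python scripts to look and compute and a shell command to move; the robot and the scene stay as the last step left them, time stands still between calls to the robot, and variables do not carry over. Pictures are saved under pics/ and viewed, at most 14 in all, crops included, and the job is handed in when it is done.

```bash
ls; mkdir -p pics
cat > h.py <<'E'
import numpy as np, cv2
from workcell import arm
def snap(n,f=None):
    p=arm.camera(n)
    if f: cv2.imwrite('pics/'+f,p['image'][:,:,::-1])
    return p
def ray(p,u,v):
    K=np.array(p['intrinsics']);k=p['k1'];R=np.array(p['R']);t=np.array(p['t'])
    d=np.array([(u-K[0,2])/K[0,0],(v-K[1,2])/K[1,1]]);s=d.copy()
    for _ in range(20): s=d/(1+k*(s@s))
    return -R.T@t, R.T@np.array([s[0],s[1],1])
def onz(p,u,v,z):
    o,d=ray(p,u,v); return o+d*(z-o[2])/d[2]
def proj(p,X):
    K=np.array(p['intrinsics']);c=np.array(p['R'])@np.array(X)+np.array(p['t']);s=c[:2]/c[2]
    s=s*(1+p['k1']*(s@s)); return np.array([K[0,0]*s[0]+K[0,2],K[1,1]*s[1]+K[1,2]])
def tri(obs):
    A=np.zeros((3,3));b=np.zeros(3)
    for p,u,v in obs:
        o,d=ray(p,u,v);d=d/np.linalg.norm(d);M=np.eye(3)-np.outer(d,d);A+=M;b+=M@o
    return np.linalg.solve(A,b)
def quad(p,pix,z):
    "min-area rect of mask projected to height z: centre, sizes, angle of long axis"
    c=max(cv2.findContours(pix.astype(np.uint8),0,2)[0],key=cv2.contourArea)[:,0,:]
    w=np.array([onz(p,u,v,z)[:2] for u,v in c],np.float32)
    (c0,s,a)=cv2.minAreaRect(w*1000)
    if s[0]<s[1]: a+=90; s=s[::-1]
    return np.round(c0,1),np.round(s,1),round((a+90)%180-90,1)
def st():
    o=arm.get_obs();R=np.array(o['eef_rot']);return o,np.array(o['ee_pos']),R
def go(X,yaw=None):
    "units in tool axes for going to TCP X (no turn first), and turn deg to make tool y at yaw"
    o,p,R=st();print('t',round(o['t'],2),'tcp',p.round(4),'yawY',round(np.degrees(np.arctan2(R[1,1],R[0,1])),2),'d units',(R.T@(np.array(X)-p)/.06).round(3))
E
python3 - <<'E'
from h import *
T=snap('top','top.png');S=snap('scene','scene.png')
print(st()[2].round(3))
for n,z in [('plate_a_mid',.032),('cradle_a',.032),('rocker_a',.032),('pad_top',.053),('dial',.074),('pointer',.06),('set_mark',.05),('hold_block_mid',.05),('mix_cup_1',.048),('pen_blue',.01)]:
  for P,q in((T,'T'),(S,'S')):
    for r in arm.cut_out(P,n)[:4]:
        print(n,q,round(r['confidence'],2),np.round(r['rect']),quad(P,r['pixels'],z))
E
```

```text
pics
[[ 0.971  0.239 -0.   ]
 [ 0.239 -0.971  0.002]
 [ 0.    -0.002 -1.   ]]
plate_a_mid T 0.82 [210. 253.  26.  35.] (array([486.1, 173.4]), array([100.9,  58.4]), -12.8)
plate_a_mid T 0.6 [373. 237.  24.  24.] (array([ 518.8, -290.2]), array([57.7, 55.5]), 88.4)
plate_a_mid S 0.77 [263. 214.  43.  15.] (array([480. , 166.4]), array([104.9,  69.5]), -9.7)
cradle_a T 0.68 [211. 255.  40.  52.] (array([483.1, 171.3]), array([129.8,  88.2]), -13.0)
cradle_a T 0.59 [158. 250.  34.  43.] (array([502.6, 323.3]), array([133.7,  90.4]), -1.2)
cradle_a T 0.58 [261. 239.  41.  53.] (array([524.3,  32.3]), array([133.3,  86.1]), -15.9)
cradle_a T 0.22 [350. 243.  92.  67.] (array([ 508.2, -222. ]), array([253.5, 157.5]), -82.5)
cradle_a S 0.81 [266. 217.  52.  26.] (array([472.6, 137. ]), array([149.4, 135.3]), 75.4)
cradle_a S 0.7 [299. 232.  54.  32.] (array([488.,   8.]), array([123.3,  83.9]), 65.4)
cradle_a S 0.63 [258. 197.  30.  22.] (array([510.2, 290.7]), array([146.3, 108.5]), 85.8)
pad_top T 0.71 [350. 242.  95.  62.] (array([ 502.6, -220.4]), array([252.3, 155.4]), -82.4)
pad_top 
[... 852 characters left out ...]
68.9,  10.6]), array([62.8, 55.2]), -38.9)
hold_block_mid S 0.91 [349. 219.  28.  21.] (array([649.2, -27.9]), array([120.3,  60.7]), 57.1)
hold_block_mid S 0.56 [360. 281.  43.  17.] (array([ 530.9, -310.1]), array([85.8, 37.8]), 32.5)
mix_cup_1 T 0.69 [438. 261.  22.  24.] (array([ 442.2, -458.8]), array([55. , 53.7]), -3.6)
mix_cup_1 T 0.68 [453. 214.  18.  21.] (array([ 582.6, -515.5]), array([58.2, 55.9]), 88.5)
mix_cup_1 S 0.86 [454. 330.  28.  36.] (array([ 568.4, -539.1]), array([105.8,  54.1]), 49.8)
mix_cup_1 S 0.57 [378. 339.  29.  38.] (array([ 431.6, -482.1]), array([104.9,  55.1]), 56.9)
pen_blue S 0.75 [262. 213.  46.  14.] (array([501.3, 215.3]), array([104.7,  66.8]), -14.7)
```

View pics/top.png

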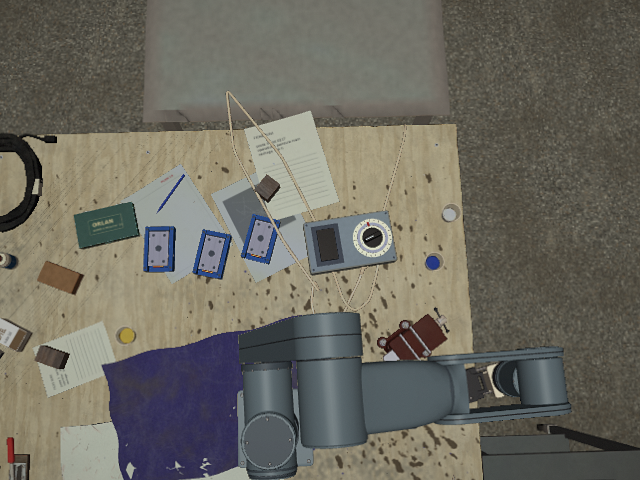

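View pics/scene.png

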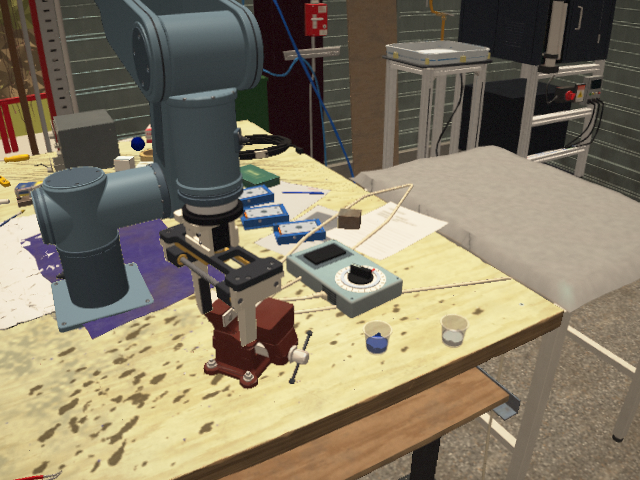

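The top view shows all three cradles with plates, at about (159,249), (211,254) and (260,238). The demagnetiser is at (350,242) with its pad on the left and dial at (373,238), and the block is at (267,188). In the scene view the demagnetiser is at (344,278) and the cups are to the right, well clear. I'll go above the demagnetiser first.

```bash
python3 -m inch '[0.73,-0.36,-0.22,0,1, 0.73,-0.36,-0.22,0,1, 0.73,-0.36,-0.22,0,1, 0.73,-0.36,-0.22,0,1, 0.73,-0.36,-0.22,0,1, 0.73,-0.36,-0.22,0,1, 0.73,-0.36,-0.22,0,1, 0.73,-0.36,-0.22,0,1, 0.73,-0.36,-0.22,0,1, 0.73,-0.36,-0.22,0,1]'
python3 - <<'E'
from h import *
W=snap('wrist','w1.png')
go([.505,-.22,.35])
C=-np.array(W['R']).T@np.array(W['t']);print('cam',C.round(3),np.array(W['R']).round(2))
for n,z in [('dial',.074),('pointer',.06),('set_mark',.05),('pad_top',.053),('hold_block_mid',.05),('cradle_a',.032)]:
    for r in arm.cut_out(W,n)[:3]:
        print(n,round(r['confidence'],2),np.round(r['rect']),quad(W,r['pixels'],z))
E
```

```text
t: 2.35
ee_pos: [0.5064, -0.2182, 0.3512]
eef_rot: [[0.971, 0.239, 0.0], [0.239, -0.971, -0.0], [0.0, 0.0, -1.0]]
force: [0.3, -0.4, -0.5]
finger_gap: 1.001
finger_force: 0.0
t 2.4 tcp [ 0.5105 -0.2144  0.3528] yawY -75.93 d units [-0.111  0.068  0.045]
cam [ 0.588 -0.196  0.517] [[ 0.24 -0.97  0.  ]
 [-0.93 -0.23  0.3 ]
 [-0.29 -0.07 -0.95]]
dial 0.7 [380. 200.  52.  46.] (array([ 520.7, -281.9]), array([53.6, 52.3]), 60.5)
pointer 0.78 [382. 199.  51.  46.] (array([ 518.6, -284.6]), array([57.1, 55.6]), 60.6)
set_mark 0.8 [383. 200.  69.  71.] (array([ 517.9, -286. ]), array([87.1, 87.1]), -30.5)
pad_top 0.94 [333. 190. 206. 137.] (array([ 511.2, -221.2]), array([244.8, 148.4]), -82.5)
hold_block_mid 0.56 [174.  27.  75.  46.] (array([670.6,   4.6]), array([65.4, 64. ]), 50.1)
cradle_a 0.76 [146. 130.  99. 123.] (array([527.9,  27.6]), array([132.5,  92.3]), -15.6)
cradle_a 0.67 [ 47. 138.  94. 117.] (array([488.4, 163.4]), array([137.7, 101.9]), -13.7)
cradle_a 0.59 [ 30. 176.  16.   9.] (array([435.2, 176.7]), array([12.4,  3.3]), 76.1)
```

View pics/w1.png

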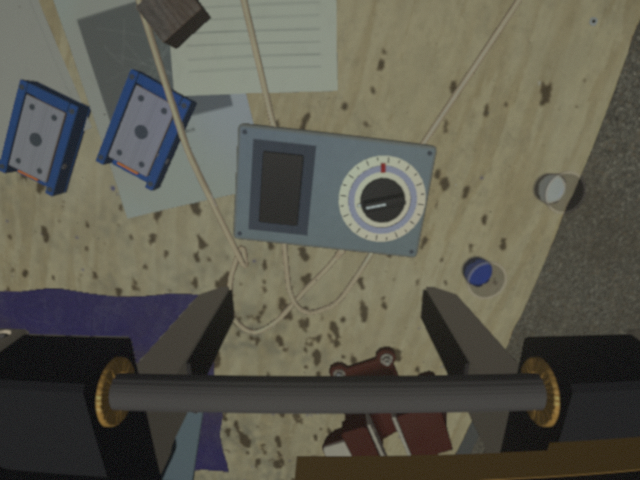

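```bash
cat >> h.py <<'E'
def plan(X,yaw=None,n=10):
    "constant per-row numbers over n rows to TCP X with tool y at yaw (mod 180)"
    o,p,R=st();y0=np.degrees(np.arctan2(R[1,1],R[0,1]))
    tu=0 if yaw is None else -((yaw-y0+90)%180-90)
    k=np.radians(tu/n);M=sum(np.array([[np.cos(i*k),-np.sin(i*k),0],[np.sin(i*k),np.cos(i*k),0],[0,0,1]]) for i in range(n))
    d=np.linalg.solve(M,R.T@(np.array(X)-p))/.06
    print('t',round(o['t'],2),'tcp',p.round(4),'yawY',round(y0,2),'rows',n,'shift',d.round(3),'turn',round(tu/n/6,3),'mm/row',round(60*np.linalg.norm(d),1),'F',np.round(o['force'],1),'gap',round(o['finger_gap'],3),'ff',round(o['finger_force'],1))
def dark(p,uv,r,th=60):
    "mask of dark connected blob about uv"
    g=p['image'].max(2)<th
    m=np.zeros(g.shape,np.uint8);u,v=uv;m[v-r:v+r,u-r:u+r]=g[v-r:v+r,u-r:u+r]
    m=cv2.morphologyEx(m,cv2.MORPH_OPEN,np.ones((3,3)))
    _,L=cv2.connectedComponents(m);return L==L[v,u]
E
python3 - <<'E'
from h import *
W=snap('wrist')
print(W['image'][188,260:320:6].tolist(), W['image'][160,240:250].max())
for th in(40,50,60,70): print(th,quad(W,dark(W,(282,188),60,th),.053))
plan([.45,.10,.25],-105)
E
```

```text
[[45, 45, 45], [49, 47, 45], [46, 46, 43], [47, 48, 45], [50, 49, 48], [47, 47, 47], [45, 44, 43], [57, 61, 70], [58, 62, 69], [93, 105, 107]] 111
40 (array([ 365.5, -233.7]), array([1171.1,  754.3]), -75.9)
50 (array([ 365.5, -233.7]), array([1171.1,  754.3]), -75.9)
60 (array([ 501.2, -158. ]), array([91.3, 51.3]), 7.4)
70 (array([ 504. , -157.9]), array([99.7, 55.5]), 8.2)
t 2.75 tcp [ 0.5043 -0.2203  0.3503] yawY -76.24 rows 10 shift [-0.084 -0.541  0.167] turn 0.479 mm/row 34.3 F [-0.  -0.6 -0.3] gap 1.0 ff 0.0
```

```bash
python3 -m inch '[-0.08,-0.54,0.17,0.48,1, -0.08,-0.54,0.17,0.48,1, -0.08,-0.54,0.17,0.48,1, -0.08,-0.54,0.17,0.48,1, -0.08,-0.54,0.17,0.48,1, -0.08,-0.54,0.17,0.48,1, -0.08,-0.54,0.17,0.48,1, -0.08,-0.54,0.17,0.48,1, -0.08,-0.54,0.17,0.48,1, -0.08,-0.54,0.17,0.48,1]'
python3 - <<'E'
from h import *
import time
for i in range(3): snap('wrist')
W=snap('wrist','w2.png')
for n,z in [('plate_a_mid',.032),('cradle_a',.032),('hold_block_mid',.05)]:
    for r in arm.cut_out(W,n)[:3]:
        print(n,round(r['confidence'],2),np.round(r['rect']),quad(W,r['pixels'],z),quad(W,r['pixels'],z+.01)[:2])
plan([.45,.10,.25],-105)
E
```

```text
t: 4.0
ee_pos: [0.4524, 0.1004, 0.2484]
eef_rot: [[0.965, -0.262, 0.0], [-0.262, -0.965, -0.0], [0.0, 0.0, -1.0]]
force: [-0.9, -0.2, 0.9]
finger_gap: 1.002
finger_force: 0.0
plate_a_mid 0.88 [252. 194.  60. 101.] (array([487.3, 173.4]), array([100. ,  56.4]), -13.5) (array([488.5, 170.9]), array([97.4, 55. ]))
cradle_a 0.98 [118. 212. 123. 133.] (array([505.9, 318. ]), array([129.8,  98.4]), -1.1) (array([506.6, 311.8]), array([126.4,  95.8]))
cradle_a 0.97 [251. 193.  96. 129.] (array([486.9, 172.2]), array([129.6,  86.7]), -13.2) (array([488.1, 169.8]), array([126.2,  84.4]))
cradle_a 0.94 [377. 115.  92. 138.] (array([528. ,  33.5]), array([129.3,  84.5]), -16.0) (array([528.2,  34.7]), array([125.9,  82.3]))
t 4.35 tcp [0.453  0.0992 0.249 ] yawY -105.02 rows 10 shift [-0.005 -0.    -0.002] turn -0.0 mm/row 0.3 F [-0.3 -0.6  0.5] gap 0.999 ff 0.0
```

View pics/w2.png

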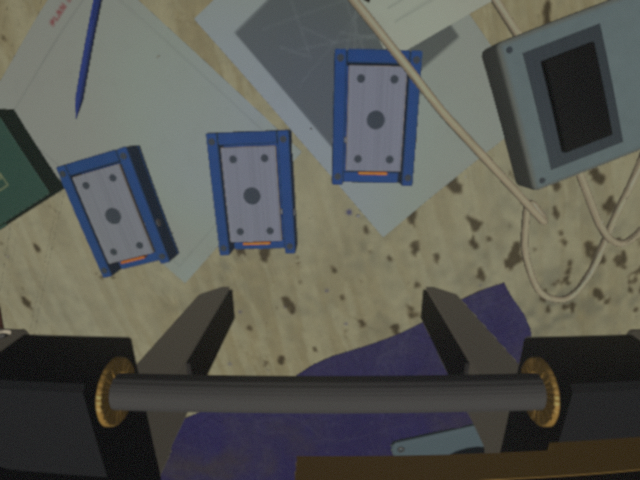

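All three plates are there: a at pixel (113,216), b at (252,196) and c at (376,120). The orange press ends all face the robot. I'll start with b.

```bash
cat > C.py <<'E'
import numpy as np
def cr(c,x,y=0):  # world xy of a point in cradle c
    C={'a':(.5055,.322,-1.2),'b':(.4872,.1729,-13.4),'c':(.528,.033,-15.9)}[c]
    a=np.radians(C[2]);return np.array([C[0]+x*np.cos(a)-y*np.sin(a),C[1]+x*np.sin(a)+y*np.cos(a)])
E
python3 - <<'E'
from h import *; from C import *
W=snap('wrist')
for u,v in((113,216),(252,195.5),(376,120)): print(onz(W,u,v,.032).round(4))
for r in arm.cut_out(W,'plate_b_mid'): print(r['confidence'],quad(W,r['pixels'],.032))
plan([*cr('b',-.039),.055],-103.4)
E
```

```text
[0.5071 0.3249 0.032 ]
[0.4883 0.1722 0.032 ]
[0.5282 0.0309 0.032 ]
0.72 (array([527.6,  33.1]), array([99.1, 55.9]), -15.8)
t 4.45 tcp [0.453  0.0994 0.249 ] yawY -105.03 rows 10 shift [-0.04  -0.132  0.323] turn -0.027 mm/row 21.1 F [ 1.   0.3 -0.2] gap 0.999 ff 0.0
```

```bash
python3 -m inch '[-0.05,-0.165,0.4,-0.03,0, -0.05,-0.165,0.4,-0.03,0, -0.05,-0.165,0.4,-0.03,0, -0.05,-0.165,0.4,-0.03,0, -0.05,-0.165,0.4,-0.03,0, -0.05,-0.165,0.4,-0.03,0, -0.05,-0.165,0.4,-0.03,0, -0.05,-0.165,0.4,-0.06,0, 0,0,0,0,0, 0,0,0,0,0]'
python3 - <<'E'
from h import *; from C import *
W=snap('wrist','w3.png')
plan([*cr('b',-.039),.034],-103.4)
E
```

```text
t: 5.7
ee_pos: [0.4499, 0.1827, 0.0574]
eef_rot: [[0.973, -0.231, 0.001], [-0.231, -0.973, -0.0], [0.001, -0.0, -1.0]]
force: [-0.2, -0.2, 0.2]
finger_gap: 0.012
finger_force: 0.0
t 5.75 tcp [0.4501 0.1827 0.0577] yawY -103.36 rows 10 shift [-0.001  0.002  0.04 ] turn 0.001 mm/row 2.4 F [-0.2  0.  -0.1] gap 0.007 ff 0.0
```

View pics/w3.png

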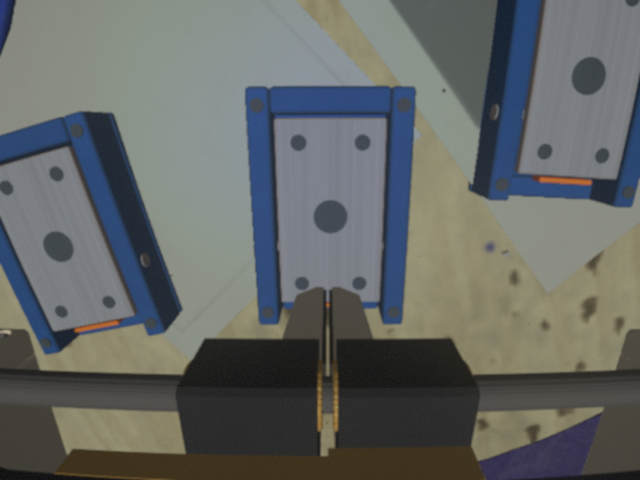

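The fingers are centred over b: tips at about column 328, plate centre at (330,216). Now I press.

```bash
python3 -m inch '[0,0,0.1,0,0, 0,0,0.1,0,0, 0,0,0.1,0,0, 0,0,0.1,0,0, 0,0,0.05,0,0, 0,0,0.04,0,0, 0,0,0.04,0,0, 0,0,0.02,0,0, 0,0,0.02,0,0, 0,0,0,0,0]'
python3 - <<'E'
from h import *; from C import *
W=snap('wrist','w4.png')
plan([*cr('b',-.039),.023],-103.4)
E
```

```text
t: 7.0
ee_pos: [0.4463, 0.1838, 0.0252]
eef_rot: [[0.973, -0.23, -0.004], [-0.23, -0.973, 0.0], [-0.004, 0.0, -1.0]]
force: [-16.5, 0.8, 41.5]
finger_gap: 0.008
finger_force: 22.6
t 7.05 tcp [0.4463 0.1838 0.0252] yawY -103.29 rows 10 shift [0.006 0.002 0.004] turn 0.002 mm/row 0.4 F [-17.1   0.5  42.1] gap 0.006 ff 22.6
```

View pics/w4.png

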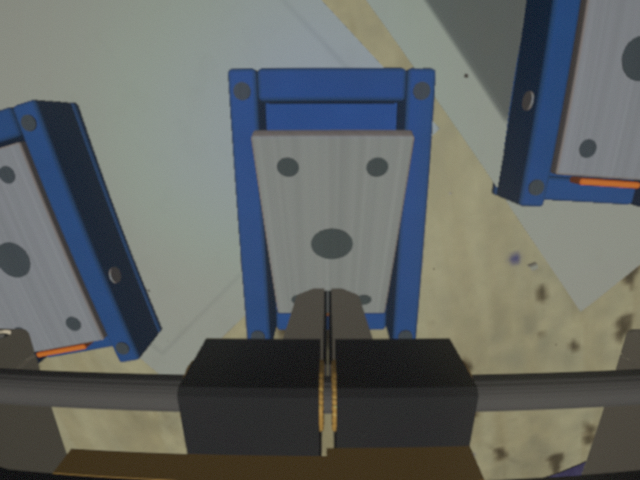

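Plate b is fully tipped; its raised end is at row 130. I back off, open and go to the grip spot.

```bash
python3 -m inch '[0,0,-0.3,0,0.3, 0,0,-0.3,0,1, 0,0,-0.4,0,1, 0.25,0,0,0,1, 0.25,0,0,0,1, 0.25,0,0,0,1, 0.15,0,0,0,1, 0,0,0,0,1, 0,0,0,0,1, 0,0,0,0,1]'
python3 - <<'E'
from h import *; from C import *
W=snap('wrist','w5.png')
plan([*cr('b',.013),.037],-103.4)
# predicted edges of the tipped plate
for x,z in((.0423,.0583),(.0131,.0453)):
  for y in(-.028,.028): print(x,y,proj(W,[*cr('b',x,y),z]).round())
E
```

```text
t: 8.3
ee_pos: [0.5011, 0.1708, 0.0824]
eef_rot: [[0.973, -0.23, -0.0], [-0.23, -0.973, 0.0], [-0.0, 0.0, -1.0]]
force: [1.5, 0.7, -0.1]
finger_gap: 0.992
finger_force: 0.0
t 8.35 tcp [0.5012 0.1708 0.0825] yawY -103.31 rows 10 shift [-0.002  0.002  0.076] turn 0.002 mm/row 4.6 F [0.2 0.6 0.7] gap 0.989 ff 0.0
0.0423 -0.028 [385. 236.]
0.0423 0.028 [280. 235.]
0.0131 -0.028 [380. 277.]
0.0131 0.028 [284. 277.]
```

View pics/w5.png

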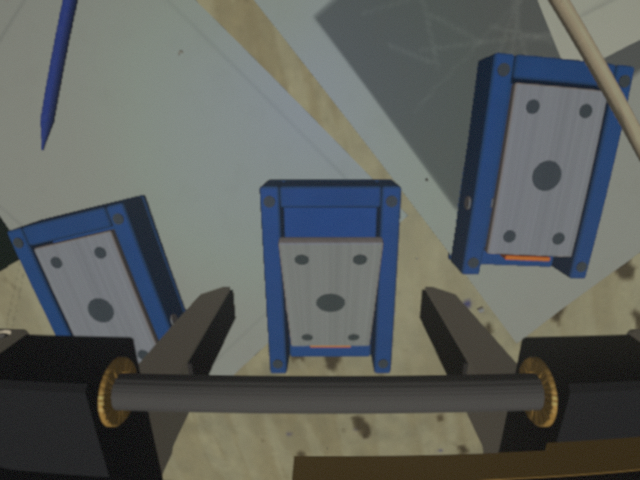

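```bash
python3 -m inch '[0,0,0.2,0,1, 0,0,0.2,0,1, 0,0,0.2,0,1, 0,0,0.1,0,1, 0,0,0.05,0,1, 0,0,0,0,0, 0,0,0,0,0, 0,0,0,0,0, 0,0,0,0,0, 0,0,0,0,0]'
python3 - <<'E'
from h import *; from C import *
plan([*cr('b',.013),.137],-103.4)
E
```

```text
t: 9.6
ee_pos: [0.5018, 0.1707, 0.0377]
eef_rot: [[0.973, -0.231, 0.0], [-0.231, -0.973, 0.0], [0.0, -0.0, -1.0]]
force: [0.0, 0.3, 1.4]
finger_gap: 0.596
finger_force: 29.9
t 9.6 tcp [0.5018 0.1707 0.0377] yawY -103.33 rows 10 shift [-0.003  0.002 -0.166] turn 0.001 mm/row 9.9 F [0.  0.3 1.4] gap 0.596 ff 29.9
```

```bash
python3 -m inch '[0,0,-0.1,0,0, 0,0,-0.2,0,0, 0,0,-0.3,0,0, 0,0,-0.4,0,0, 0,0,-0.4,0,0, 0,0,-0.3,0,0, 0,0,0,0,0, 0,0,0,0,0, 0,0,0,0,0, 0,0,0,0,0]'
python3 - <<'E'
from h import *; from C import *
plan([.521,-.1554,.14],-82.6)
W=snap('wrist','w6.png')
E
```

```text
t: 10.85
ee_pos: [0.5012, 0.1706, 0.1387]
eef_rot: [[0.973, -0.231, -0.001], [-0.231, -0.973, -0.0], [-0.001, 0.0, -1.0]]
force: [-0.4, -0.9, -0.9]
finger_gap: 0.599
finger_force: 29.9
t 10.85 tcp [0.5012 0.1706 0.1387] yawY -103.33 rows 10 shift [ 0.071  0.543 -0.002] turn -0.345 mm/row 32.8 F [-0.4 -0.9 -0.9] gap 0.599 ff 29.9
```

View pics/w6.png

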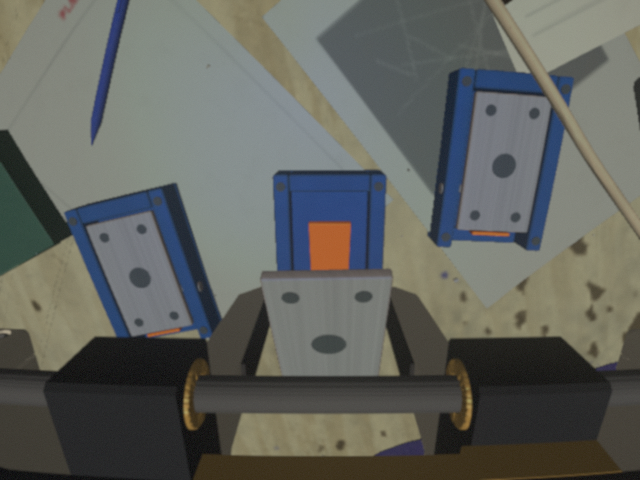

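Plate b is held, its raised end at row 272 and its pocket with orange rocker empty. A cord runs past cradle c, from (495,0) to (640,240), so I check its height before crossing.

Run:
```python
from h import *
W=snap('wrist');T=snap('top')
cv2.imwrite('pics/tc.png',cv2.resize(T['image'][90:300,180:400,::-1],None,fx=3.5,fy=2.8*1.0,interpolation=2))
# cord in w6: fit pixel pts by eye
for v,u in((40,520),(100,553),(160,592),(200,616)):
  for z in(0,.03,.06,.1,.15): print((u,v),z,onz(W,u,v,z)[:2].round(3),proj(T,onz(W,u,v,z)).round(1))
```

```text
(520, 40) 0 [ 0.613 -0.004] [273.4 210.7]
(520, 40) 0.03 [0.61  0.011] [267.5 209.4]
(520, 40) 0.06 [0.607 0.027] [261.4 208.1]
(520, 40) 0.1 [0.603 0.047] [252.9 206.3]
(520, 40) 0.15 [0.599 0.073] [241.7 203.8]
(553, 100) 0 [ 0.564 -0.026] [281.1 226.8]
(553, 100) 0.03 [ 0.566 -0.008] [274.5 224.2]
(553, 100) 0.06 [0.568 0.009] [267.7 221.4]
(553, 100) 0.1 [0.571 0.033] [258.2 217.7]
(553, 100) 0.15 [0.574 0.062] [245.8 212.7]
(592, 160) 0 [ 0.51  -0.056] [291.7 244.8]
(592, 160) 0.03 [ 0.517 -0.036] [284.2 240.6]
(592, 160) 0.06 [ 0.524 -0.015] [276.5 236.3]
(592, 160) 0.1 [0.534 0.013] [265.7 230.4]
(592, 160) 0.15 [0.546 0.047] [251.6 222.6]
(616, 200) 0 [ 0.47  -0.077] [299.2 257.9]
(616, 200) 0.03 [ 0.481 -0.054] [291.  252.7]
(616, 200) 0.06 [ 0.493 -0.032] [282.6 247.2]
(616, 200) 0.1 [ 0.507 -0.001] [270.9 239.6]
(616, 200) 0.15 [0.526 0.036] [255.6 229.7]
```

View pics/tc.png

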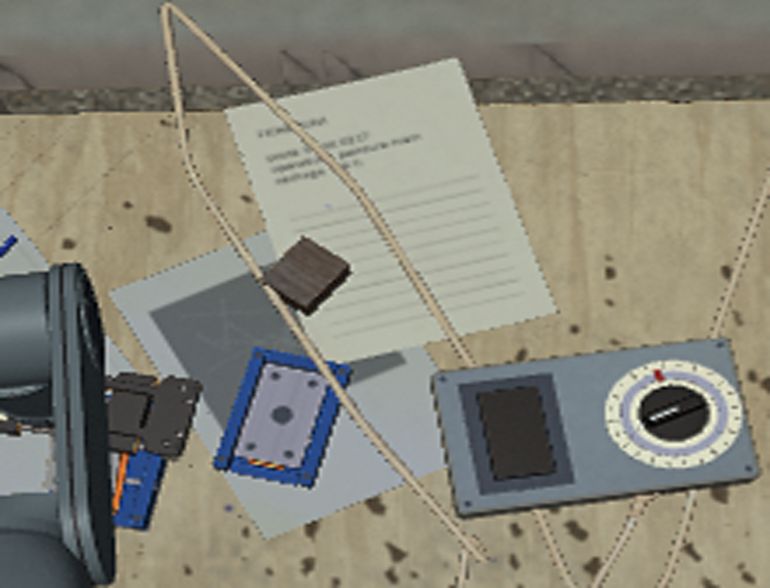

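The crop puts the cord 20–40 mm above the bench, and the fingers travel above that. I carry on to the pad.

```bash
python3 -m inch '[0.09,0.68,0,-0.43,0, 0.09,0.68,0,-0.43,0, 0.09,0.68,0,-0.43,0, 0.09,0.68,0,-0.43,0, 0.09,0.68,0,-0.43,0, 0.09,0.68,0,-0.43,0, 0.09,0.68,0,-0.43,0, 0.09,0.68,0,-0.43,0, 0,0,0,0,0, 0,0,0,0,0]'
python3 - <<'E'
from h import *
W=snap('wrist')
for th in(54,58,62):
  m=dark(W,(325,215),150,th); print(th,m.sum())
for n in('pad_top','dial','set_mark'):
  for r in arm.cut_out(W,n)[:2]: print(n,r['confidence'],np.round(r['rect']),quad(W,r['pixels'],.045))
plan([.521,-.1554,.08],-82.6)
cv2.imwrite('pics/w7.png',W['image'][:,:,::-1])
E
```

```text
t: 12.25
ee_pos: [0.5197, -0.1558, 0.1391]
eef_rot: [[0.992, 0.126, -0.001], [0.126, -0.992, 0.001], [-0.001, -0.001, -1.0]]
force: [-0.1, -0.2, -1.1]
finger_gap: 0.597
finger_force: 29.9
54 3965
58 4019
62 4062
pad_top 0.8 [416. 257. 347. 186.] (array([ 518.8, -220.1]), array([246.3, 139.2]), -82.5)
dial 0.8 [505. 272.  94.  72.] (array([ 514.8, -290.3]), array([64.5, 58.4]), 51.9)
set_mark 0.82 [500. 265. 116. 115.] (array([ 516.7, -288. ]), array([90. , 89.2]), 69.5)
t 12.45 tcp [ 0.52   -0.1551  0.1395] yawY -82.62 rows 10 shift [0.002 0.001 0.099] turn -0.0 mm/row 6.0 F [-0.1  0.2 -1.1] gap 0.599 ff 29.9
```

View pics/w7.png

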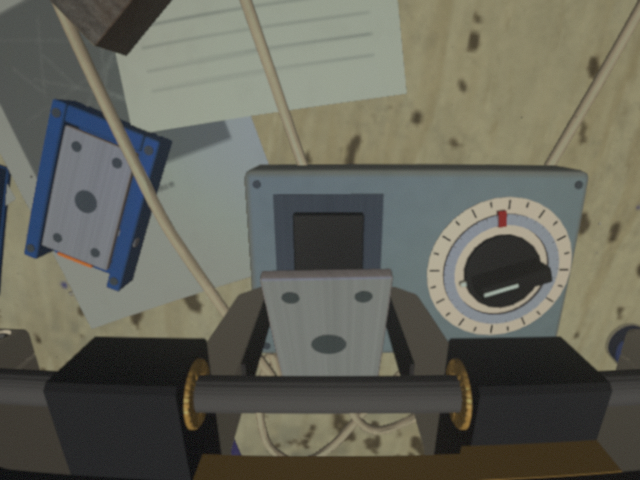

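The pad's far edge runs from (293,213) to (364,213). The held plate is square to it.

Run:
```python
from h import *
W=snap('wrist')
m=dark(W,(325,240),150,60);v,u=np.where(m);r0=v.min();print(r0,u[v==r0+4].min(),u[v==r0+4].max(),u[v==250].min(),u[v==250].max())
L,R=onz(W,u[v==250].min()-.5,250,.053),onz(W,u[v==250].max()+.5,250,.053);F=onz(W,328,r0-.5,.053);print(L,R,F)
L2,R2=onz(W,u[v==r0+4].min()-.5,r0+4,.053),onz(W,u[v==r0+4].max()+.5,r0+4,.053);print(np.degrees(np.arctan2(*((L2-L)[1::-1]))),np.degrees(np.arctan2(*((R2-R)[1::-1]))))
a=np.radians(7.4);ex=np.array([np.cos(a),np.sin(a)]);ey=np.array([-ex[1],ex[0]])
for q in(L,R,F): print((q[:2]@ex).round(4),(q[:2]@ey).round(4))
```

```text
212 294 364 295 363
[ 0.51651862 -0.13057869  0.053     ] [ 0.52290213 -0.17945171  0.053     ] [ 0.54746602 -0.15064954  0.053     ]
7.553271025655093 7.493357135600762
0.4954 -0.196
0.4954 -0.2453
0.5235 -0.2199
```

```bash
python3 -m inch '[0.03,0,0.25,0,0, 0,0,0.25,0,0, 0,0,0.25,0,0, 0,0,0.2,0,0, 0,0,0.1,0,0, 0,0,0.1,0,0, 0,0,0.1,0,0, 0,0,0.1,0,0, 0,0,0.05,0,0, 0,0,0,0,0]'
python3 - <<'E'
from h import *
plan([.5218,-.1549,.0485],-82.5)
E
```

```text
t: 13.75
ee_pos: [0.5218, -0.156, 0.0553]
eef_rot: [[0.992, 0.127, -0.0], [0.127, -0.992, 0.0], [-0.0, -0.0, -1.0]]
force: [0.0, -0.2, 0.9]
finger_gap: 0.599
finger_force: 30.0
t 13.75 tcp [ 0.5218 -0.156   0.0553] yawY -82.69 rows 10 shift [ 0.    -0.002  0.011] turn -0.003 mm/row 0.7 F [ 0.  -0.2  0.9] gap 0.599 ff 30.0
```

```bash
python3 -m inch '[0,-0.02,0.05,0,0, 0,0,0.04,0,0, 0,0,0.02,0,0, 0,0,0.005,0,0, 0,0,0,0,0, 0,0,0,0,0, 0,0,0,0,0, 0,0,0,0,0, 0,0,0,0,0, 0,0,0,0,0]'
python3 - <<'E'
from h import *
plan([.5218,-.1549,.0485],-82.5)
E
```

```text
t: 15.0
ee_pos: [0.5218, -0.1548, 0.0485]
eef_rot: [[0.992, 0.127, 0.0], [0.127, -0.992, 0.0], [0.0, -0.0, -1.0]]
force: [2.5, -0.0, 1.3]
finger_gap: 0.598
finger_force: 30.0
t 15.0 tcp [ 0.5218 -0.1548  0.0485] yawY -82.69 rows 10 shift [0. 0. 0.] turn -0.003 mm/row 0.0 F [ 2.5 -0.   1.3] gap 0.598 ff 30.0
```

Now I open, go up and look.

```bash
python3 -m inch '[0,0,0,0,0.7, 0,0,0,0,1, 0,0,0,0,1, 0,0,-0.3,0,1, 0,0,-0.4,0,1, 0,0,-0.4,0,1, 0,0,-0.4,0,1, 0,0,-0.4,0,1, -0.6,0,-0.3,0,1, 0,0,0,0,1]'
cat > pile.py <<'E'
from h import *
import sys
z=float(sys.argv[1]);W=snap('wrist')
for P in(W,):
  for r in arm.cut_out(P,'plate_b_mid')[:4]:
    c,s,a=quad(P,r['pixels'],z);print(round(r['confidence'],2),np.round(r['rect']),c,s,a,quad(P,r['pixels'],z+.003)[1])
if len(sys.argv)>2: cv2.imwrite('pics/'+sys.argv[2],W['image'][:,:,::-1])
plan([.502,-.1575,.14],-82.5)
E
python3 pile.py .059 w8.png
```

```text
t: 16.25
ee_pos: [0.4852, -0.1597, 0.1819]
eef_rot: [[0.992, 0.126, 0.001], [0.126, -0.992, -0.001], [0.001, 0.001, -1.0]]
force: [1.4, -0.5, -0.4]
finger_gap: 1.0
finger_force: 0.0
0.67 [111. 150.  86. 131.] [531.2  16.4] [92.5 54.2] -15.6 [91.6 53.6]
t 16.35 tcp [ 0.4861 -0.1595  0.1806] yawY -82.72 rows 10 shift [0.027 0.    0.068] turn -0.004 mm/row 4.4 F [ 0.8  0.1 -0.9] gap 1.002 ff 0.0
```

View pics/w8.png

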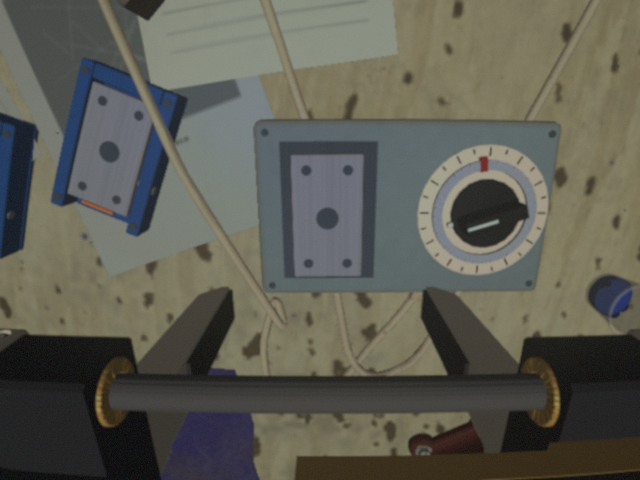

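The plate lies flat on the pad with its centre hole at (327,218) and its corners near (291,155) and (364,277). Measuring it exactly:

```bash
cat > pile2.py <<'E'
from h import *
import sys
z=float(sys.argv[1]);
def run(W):
    u,v=proj(W,[.502,-.1575,z]).round().astype(int)
    g=W['image'].astype(float).mean(2);h=int(75*(W['intrinsics'][0][0]/430)*.4/max(.1,(-np.array(W['R']).T@np.array(W['t']))[2]-z)*1.6)
    th=(g[v-30,u]+ 60)/2 if 0 else None
    sub=g[max(0,v-h):v+h,max(0,u-h):u+h]; 
    m=((g>float(sys.argv[2]))).astype(np.uint8);m=cv2.morphologyEx(m,cv2.MORPH_OPEN,np.ones((3,3)))
    _,L=cv2.connectedComponents(m);l=L[v-25,u];mm=(L==l);print('area',mm.sum(),'plate grey',g[v-25,u])
    print(quad(W,mm,z), 'hole grey',g[v,u])
W=snap('wrist');run(W)
print(onz(W,327,217.5,z).round(4))
plan([.502,-.1575,.14],-82.5)
g=W['image'].mean(2);print(g[200,270:305:2].round());print(g[200,350:380:2].round())
E
python3 pile2.py .059 105
```

```text
area 7338 plate grey 113.33333333333333
(array([ 499.2, -156.3]), array([98.2, 54.2]), 7.6) hole grey 64.0
[ 0.501  -0.1561  0.059 ]
t 16.4 tcp [ 0.4863 -0.1594  0.1802] yawY -82.7 rows 10 shift [0.026 0.    0.067] turn -0.003 mm/row 4.3 F [-0.8  0.1  0.4] gap 1.001 ff 0.0
[100. 101. 102. 102.  99.  95.  71.  65.  66.  68.  70.  99. 118. 115.
 115. 113. 115. 114.]
[116. 114. 116. 117. 116. 113.  98.  66.  61.  64.  64.  63.  63.  84.
 102.]
```

Plate b is within about 2 mm of the pad centre and square to it. Next is cradle c.

Run:
```python
from h import *; from C import *
W=snap('wrist');print('c hole',onz(W,109.5,151.5,.032).round(4))
plan([*cr('c',-.039),.12],-105.9,8)
```

```text
c hole [0.5284 0.0323 0.032 ]
t 16.45 tcp [ 0.4863 -0.1593  0.18  ] yawY -82.69 rows 8 shift [-0.012 -0.426  0.125] turn 0.484 mm/row 26.6 F [ 0.2 -0.4  0. ] gap 1.004 ff 0.0
```

```bash
python3 -m inch '[-0.012,-0.426,0.125,0.484,0, -0.012,-0.426,0.125,0.484,0, -0.012,-0.426,0.125,0.484,0, -0.012,-0.426,0.125,0.484,0, -0.012,-0.426,0.125,0.484,0, -0.012,-0.426,0.125,0.484,0, -0.012,-0.426,0.125,0.484,0, -0.012,-0.426,0.125,0.484,0, 0,0,0,0,0, 0,0,0,0,0]'
python3 - <<'E'
from h import *; from C import *
W=snap('wrist')
for r in arm.cut_out(W,'plate_c_mid')[:3]: print(r['confidence'],quad(W,r['pixels'],.032))
for r in arm.cut_out(W,'cradle_c')[:3]: print(r['confidence'],quad(W,r['pixels'],.032))
plan([*cr('c',-.039),.036],-105.9)
E
```

```text
t: 17.7
ee_pos: [0.4906, 0.0435, 0.1202]
eef_rot: [[0.962, -0.273, -0.001], [-0.273, -0.962, -0.0], [-0.001, 0.0, -1.0]]
force: [0.4, 0.5, 0.5]
finger_gap: 0.012
finger_force: 0.0
0.78 (array([499. , 308.4]), array([83.4, 28. ]), -2.2)
0.88 (array([489.8, 168.3]), array([133.6,  92.3]), -13.5)
0.87 (array([528.2,  32.9]), array([129.6,  84.9]), -15.8)
0.72 (array([508.3, 274.1]), array([126.5,  49. ]), -8.5)
t 17.85 tcp [0.4907 0.0429 0.1207] yawY -105.95 rows 10 shift [-0.001 -0.001  0.141] turn -0.001 mm/row 8.5 F [-0.1  0.   0.4] gap 0.007 ff 0.0
```

```bash
python3 -m inch '[0,0,0.3,0,0, 0,0,0.35,0,0, 0,0,0.35,0,0, 0,0,0.25,0,0, 0,0,0.12,0,0, 0,0,0.07,0,0, 0,0,0.06,0,0, 0,0,0.05,0,0, 0,0,0.03,0,0, 0,0,0,0,0]'
python3 - <<'E'
from h import *; from C import *
plan([*cr('c',-.039),.0255],-105.9)
E
python3 -m inch '[0,0,-0.3,0,0.3, 0,0,-0.3,0,1, 0,0,-0.4,0,1, 0.25,0,0,0,1, 0.25,0,0,0,1, 0.25,0,0,0,1, 0.12,0,0,0,1, 0,0,0,0,1, 0,0,0,0,1, 0,0,0,0,1]'
cat > tip.py <<'E'
from h import *; from C import *
import sys
c=sys.argv[1];yaw=float(sys.argv[2])
W=snap('wrist','tip_%s.png'%c)
plan([*cr(c,.013),.0375],yaw)
for r in arm.cut_out(W,'plate_c_mid')[:3]: print(round(r['confidence'],2),np.round(r['rect']))
for x,z in((.0423,.0583),(.0131,.0453)):
  for y in(-.028,.028): print(x,y,proj(W,[*cr(c,x,y),z]).round())
E
python3 tip.py c -105.9
```

```text
t: 19.1
ee_pos: [0.4879, 0.0444, 0.0265]
eef_rot: [[0.962, -0.274, -0.004], [-0.274, -0.962, 0.001], [-0.004, 0.0, -1.0]]
force: [-9.0, 1.1, 13.3]
finger_gap: 0.008
finger_force: 7.8
t 19.1 tcp [0.4879 0.0444 0.0265] yawY -105.89 rows 10 shift [ 0.004 -0.     0.002] turn 0.0 mm/row 0.3 F [-9.   1.1 13.3] gap 0.008 ff 7.8
t: 20.35
ee_pos: [0.5402, 0.0296, 0.0857]
eef_rot: [[0.962, -0.274, -0.0], [-0.274, -0.962, 0.0], [-0.0, 0.0, -1.0]]
force: [0.6, 0.4, 0.4]
finger_gap: 0.989
finger_force: 0.0
t 20.4 tcp [0.5403 0.0295 0.0858] yawY -105.91 rows 10 shift [0.    0.    0.081] turn -0.0 mm/row 4.8 F [0.3 0.3 0.2] gap 0.998 ff 0.0
0.0423 -0.028 [382. 231.]
0.0423 0.028 [278. 231.]
0.0131 -0.028 [377. 273.]
0.0131 0.028 [283. 272.]
```

View pics/tip_c.png

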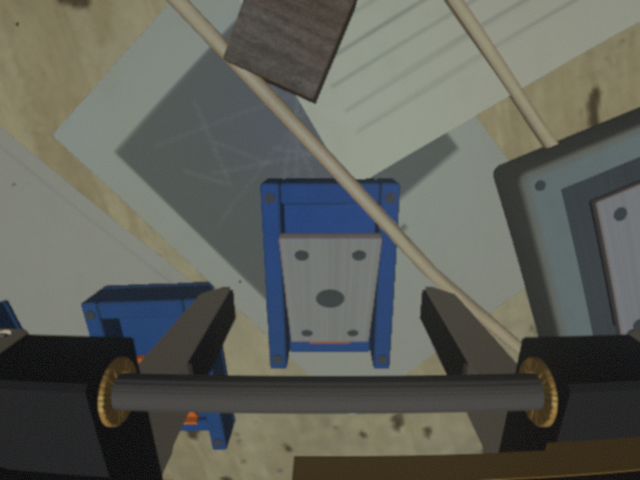

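Plate c is tipped, its raised end at row 235. The cord passes just beyond the right finger, below where the tip stops. I grip now.

```bash
python3 -m inch '[0,0,0.2,0,1, 0,0,0.2,0,1, 0,0,0.2,0,1, 0,0,0.12,0,1, 0,0,0.08,0,1, 0,0,0,0,0, 0,0,0,0,0, 0,0,0,0,0, 0,0,0,0,0, 0,0,0,0,0]'
python3 -m inch '[0,0,-0.1,0,0, 0,0,-0.2,0,0, 0,0,-0.3,0,0, 0,0,-0.4,0,0, 0,0,-0.4,0,0, 0,0,-0.3,0,0, 0,0,0,0,0, 0,0,0,0,0, 0,0,0,0,0, 0,0,0,0,0]'
python3 - <<'E'
from h import *; from C import *
plan([.5218,-.1549,.14],-82.6,8)
E
```

```text
t: 21.7
ee_pos: [0.5408, 0.0293, 0.038]
eef_rot: [[0.962, -0.274, 0.0], [-0.274, -0.962, -0.0], [0.0, -0.0, -1.0]]
force: [-1.0, 0.0, 2.0]
finger_gap: 0.595
finger_force: 29.9
t: 22.95
ee_pos: [0.5402, 0.0294, 0.139]
eef_rot: [[0.962, -0.274, -0.001], [-0.274, -0.962, 0.0], [-0.001, 0.0, -1.0]]
force: [-0.0, 0.5, -1.0]
finger_gap: 0.598
finger_force: 29.9
t 22.95 tcp [0.5402 0.0294 0.139 ] yawY -105.92 rows 8 shift [ 0.     0.389 -0.002] turn -0.486 mm/row 23.3 F [-0.   0.5 -1. ] gap 0.598 ff 29.9
```

```bash
python3 -m inch '[0,0.389,0,-0.486,0, 0,0.389,0,-0.486,0, 0,0.389,0,-0.486,0, 0,0.389,0,-0.486,0, 0,0.389,0,-0.486,0, 0,0.389,0,-0.486,0, 0,0.389,0,-0.486,0, 0,0.389,0,-0.486,0, 0,0,0,0,0, 0,0,0,0,0]'
python3 - <<'E'
from h import *
plan([.5218,-.1549,.0605],-82.6,1)
W=snap('wrist','w9.png')
E
```

```text
t: 24.2
ee_pos: [0.5219, -0.1545, 0.1393]
eef_rot: [[0.992, 0.128, -0.001], [0.128, -0.992, 0.001], [-0.001, -0.001, -1.0]]
force: [-0.1, -0.3, -1.4]
finger_gap: 0.597
finger_force: 29.9
t 24.2 tcp [ 0.5219 -0.1545  0.1393] yawY -82.65 rows 1 shift [-1.000e-03  7.000e-03  1.314e+00] turn -0.008 mm/row 78.8 F [-0.1 -0.3 -1.4] gap 0.597 ff 29.9
```

View pics/w9.png

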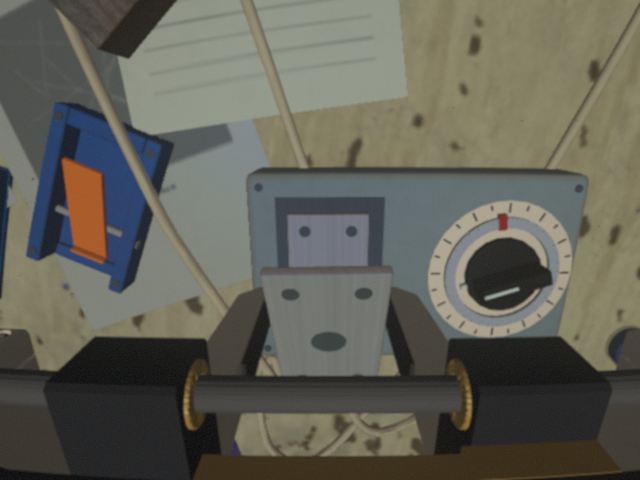

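Plate c is held above plate b, whose top edge is at row 215. Lowering now, to release just over the pile.

```bash
python3 -m inch '[0,0.007,0.3,0,0, 0,0,0.3,0,0, 0,0,0.25,0,0, 0,0,0.15,0,0, 0,0,0.1,0,0, 0,0,0.1,0,0, 0,0,0.08,0,0, 0,0,0.03,0,0, 0,0,0,0,0, 0,0,0,0,0]'
python3 -m inch '[0,0,0,0,0.63, 0,0,0,0,0.63, 0,0,0,0,0.63, 0,0,0,0,0.66, 0,0,0,0,0.66, 0,0,0,0,1, 0,0,0,0,1, 0,0,0,0,1, 0,0,0,0,1, 0,0,0,0,1]'
python3 - <<'E'
from h import *
plan([.5218,-.1549,.0605],-82.6,1)
E
```

```text
t: 25.5
ee_pos: [0.5221, -0.1556, 0.0612]
eef_rot: [[0.992, 0.129, -0.0], [0.129, -0.992, 0.0], [-0.0, -0.0, -1.0]]
force: [1.7, -0.6, 1.5]
finger_gap: 0.596
finger_force: 30.0
t: 26.75
ee_pos: [0.5223, -0.1556, 0.0612]
eef_rot: [[0.992, 0.129, 0.0], [0.129, -0.992, -0.0], [0.0, 0.0, -1.0]]
force: [0.1, -0.0, -0.3]
finger_gap: 0.998
finger_force: 0.0
t 26.75 tcp [ 0.5223 -0.1556  0.0612] yawY -82.59 rows 1 shift [-0.006 -0.012  0.011] turn 0.001 mm/row 1.1 F [ 0.1 -0.  -0.3] gap 0.998 ff 0.0
```

```bash
python3 -m inch '[-0.11,-0.012,0,0,1, -0.11,0,0,0,1, -0.11,0,0,0,1, 0,0,0.1,0,1, 0,0,0.1,0,1, 0,0,0,0,0, 0,0,0,0,0, 0,0,0,0,0, 0,0,0,0,0, 0,0,0,0,0]'
python3 -m inch '[0,0,0,0,1, 0,0,0,0,1, 0,0,0,0,1, 0,0,-0.3,0,1, 0,0,-0.4,0,1, 0,0,-0.4,0,1, 0,0,-0.4,0,1, 0,0,-0.4,0,1, -0.3,0,-0.3,0,1, 0,0,0,0,1]'
python3 - <<'E'
from h import *
for i in range(3): W=snap('wrist','w10.png')
plan([.502,-.1575,.14],-82.5)
for z in(.053,.059,.065):
  for u in(-1,1):
    for v in(-1,1): 
      a=np.radians(7.5);e=np.array([np.cos(a),np.sin(a)]);n=np.array([-e[1],e[0]]);q=np.array([.501,-.157])+.05*u*e+.028*v*n
      print(z,u,v,proj(W,[*q,z]).round(1))
E
```

```text
t: 28.0
ee_pos: [0.5027, -0.1575, 0.0493]
eef_rot: [[0.992, 0.129, 0.0], [0.129, -0.992, -0.0], [0.0, 0.0, -1.0]]
force: [-0.0, -0.7, 0.9]
finger_gap: 0.599
finger_force: 30.0
t: 29.25
ee_pos: [0.4849, -0.1602, 0.1824]
eef_rot: [[0.992, 0.128, 0.002], [0.128, -0.992, -0.001], [0.002, 0.002, -1.0]]
force: [0.0, -0.3, -0.8]
finger_gap: 1.001
finger_force: 0.0
t 29.4 tcp [ 0.4847 -0.1595  0.1804] yawY -82.6 rows 10 shift [0.029 0.    0.067] turn -0.002 mm/row 4.4 F [-0.3 -0.1 -0.5] gap 0.999 ff 0.0
0.053 -1 -1 [361.3 271.8]
0.053 -1 1 [295.2 271.8]
0.053 1 -1 [364.6 150.8]
0.053 1 1 [291.9 150.8]
0.059 -1 -1 [361.9 274.5]
0.059 -1 1 [294.6 274.5]
0.059 1 -1 [365.4 151.3]
0.059 1 1 [291.1 151.3]
0.065 -1 -1 [362.6 277.3]
0.065 -1 1 [294.  277.3]
0.065 1 -1 [366.2 151.8]
0.065 1 1 [290.4 151.8]
```

View pics/w10.png

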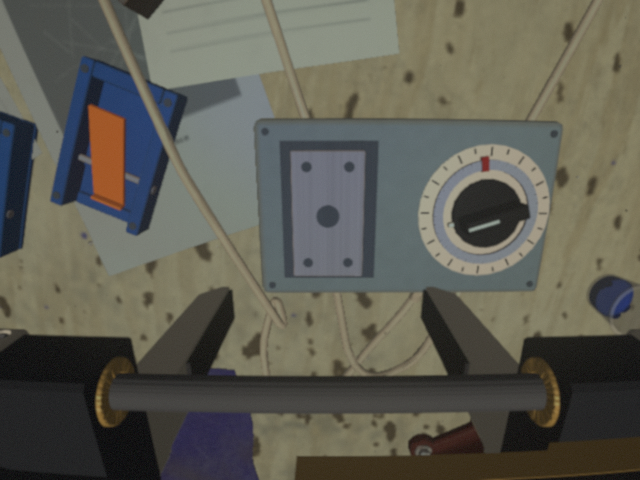

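Both plates sit flat and aligned: top plate rows 150–276, columns 290–366, matching the prediction for a centred plate within about 1 mm. That was my 14th picture, so from here I go by numbers. Next is cradle a.

Run:
```python
from h import *; from C import *
plan([*cr('a',-.039),.16],-91.2,10)
```

```text
t 29.4 tcp [ 0.4847 -0.1595  0.1804] yawY -82.6 rows 10 shift [ 0.019 -0.805  0.034] turn 0.143 mm/row 48.4 F [-0.3 -0.1 -0.5] gap 0.999 ff 0.0
```

```bash
python3 -m inch '[0.019,-0.805,0.034,0.143,0, 0.019,-0.805,0.034,0.143,0, 0.019,-0.805,0.034,0.143,0, 0.019,-0.805,0.034,0.143,0, 0.019,-0.805,0.034,0.143,0, 0.019,-0.805,0.034,0.143,0, 0.019,-0.805,0.034,0.143,0, 0.019,-0.805,0.034,0.143,0, 0.019,-0.805,0.034,0.143,0, 0.019,-0.805,0.034,0.143,0]'
python3 - <<'E'
from h import *; from C import *
for i in range(4): W=snap('wrist')
for n in('plate_a_mid','cradle_a','rocker_a'):
  for r in arm.cut_out(W,n)[:3]: print(n,round(r['confidence'],2),np.round(r['rect']),quad(W,r['pixels'],.032))
plan([*cr('a',-.039),.06],-91.2)
E
```

```text
t: 30.65
ee_pos: [0.4657, 0.3244, 0.1594]
eef_rot: [[1.0, -0.021, -0.002], [-0.021, -1.0, -0.001], [-0.001, 0.001, -1.0]]
force: [1.3, 0.4, 0.9]
finger_gap: 0.012
finger_force: 0.0
cradle_a 0.97 [327. 179. 111. 166.] (array([506.7, 326. ]), array([129.1,  85.1]), -0.9)
cradle_a 0.84 [512. 199. 155. 177.] (array([488.9, 180. ]), array([130.3,  95.8]), -12.8)
cradle_a 0.57 [612. 155.  55. 141.] (array([519.1,  94.9]), array([115. ,  48.6]), 12.2)
rocker_a 0.65 [634. 200.  13.  32.] (array([491.3,  70.6]), array([23.5, 11.8]), 13.1)
rocker_a 0.61 [512. 213.  92. 100.] (array([479.7, 175.1]), array([95.1, 48. ]), -39.1)
rocker_a 0.6 [325. 245.  34.   5.] (array([454.9, 326.8]), array([27.3,  4.3]), 89.1)
t 31.0 tcp [0.4661 0.3215 0.1602] yawY -91.22 rows 10 shift [ 0.001 -0.002  0.167] turn -0.0 mm/row 10.0 F [ 0.1 -0.4  0.2] gap 0.002 ff 0.0
```

```bash
sed -i "s/'a':(.5055,.322,-1.2)/'a':(.507,.3255,-1.0)/" C.py
python3 - <<'E'
from h import *; from C import *
plan([*cr('a',-.039),.08],-91,4)
E
```

```text
t 31.0 tcp [0.4661 0.3215 0.1602] yawY -91.22 rows 4 shift [ 0.008 -0.02   0.334] turn -0.009 mm/row 20.1 F [ 0.1 -0.4  0.2] gap 0.002 ff 0.0
```

```bash
python3 -m inch '[0.01,-0.02,0.33,0,0, 0.01,-0.02,0.33,0,0, 0.005,-0.02,0.33,0,0, 0.005,-0.02,0.33,0,0, 0,0,0,0,0, 0,0,0,0,0, 0,0,0,0,0, 0,0,0,0,0, 0,0,0,0,0, 0,0,0,0,0]'
python3 - <<'E'
from h import *; from C import *
W=snap('wrist')
for n in('plate_a_mid','cradle_a'):
  for r in arm.cut_out(W,n)[:2]: print(n,round(r['confidence'],2),np.round(r['rect']),quad(W,r['pixels'],.032))
g=W['image'].mean(2)
u,v=proj(W,[*cr('a',0),.032]).round().astype(int);print(u,v)
m=np.zeros(g.shape,bool);s=g[v-18:v+18,u-18:u+18];yy,xx=np.where(s<(s.min()+s.max())/2);c=(u-18+xx.mean(),v-18+yy.mean());print('hole',c,len(xx),s.min(),s.max(),onz(W,*c,.032).round(4))
plan([*cr('a',-.039),.026],-91,1)
E
```

```text
t: 32.25
ee_pos: [0.4681, 0.3274, 0.0817]
eef_rot: [[1.0, -0.02, 0.0], [-0.02, -1.0, 0.0], [0.0, -0.0, -1.0]]
force: [1.2, 1.0, 0.3]
finger_gap: 0.005
finger_force: 0.0
cradle_a 0.88 [552. 222. 175. 220.] (array([489.5, 182. ]), array([128.8,  98.7]), -12.8)
cradle_a 0.71 [331. 199. 152. 216.] (array([506.3, 326.1]), array([129.7,  84.5]), -0.9)
332 206
hole (np.float64(330.5939741750359), np.float64(207.77187948350073)) 697 68.66666666666667 131.0 [0.5062 0.3262 0.032 ]
t 32.4 tcp [0.468  0.3274 0.0815] yawY -91.16 rows 1 shift [-0.     0.02   0.926] turn -0.027 mm/row 55.6 F [-0.7  0.5  0.2] gap 0.007 ff 0.0
```

```bash
sed -i "s/'a':(.507,.3255,-1.0)/'a':(.5064,.3261,-1.0)/" C.py
python3 -m inch '[-0.01,0,0.25,0,0, 0,0,0.25,0,0, 0,0,0.18,0,0, 0,0,0.07,0,0, 0,0,0.06,0,0, 0,0,0.05,0,0, 0,0,0.04,0,0, 0,0,0.025,0,0, 0,0,0.01,0,0, 0,0,0,0,0]'
python3 -m inch '[0,0,-0.3,0,0.3, 0,0,-0.3,0,1, 0,0,-0.4,0,1, 0.25,0,0,0,1, 0.25,0,0,0,1, 0.25,0,0,0,1, 0.12,0,0,0,1, 0,0,0,0,1, 0,0,0,0,1, 0,0,0,0,1]'
python3 tip.py a -91
python3 - <<'E'
from h import *
W=snap('wrist');g=W['image'].mean(2)
print('col330',[(v,int(g[v,305])) for v in range(215,255,2)])
b=W['image'].astype(int);print('blue-red',[(v,int(b[v,305,2]-b[v,305,0])) for v in range(215,255,2)])
print('row260',[(u,int(b[260,u,2]-b[260,u,0])) for u in list(range(264,292,2))+list(range(370,398,2))])
E
```

```text
t: 33.65
ee_pos: [0.4646, 0.3274, 0.0266]
eef_rot: [[1.0, -0.02, -0.004], [-0.02, -1.0, -0.0], [-0.004, 0.0, -1.0]]
force: [-10.9, -0.8, 13.7]
finger_gap: 0.004
finger_force: 8.3
t: 34.9
ee_pos: [0.5192, 0.3264, 0.0855]
eef_rot: [[1.0, -0.02, -0.0], [-0.02, -1.0, -0.0], [-0.0, 0.0, -1.0]]
force: [0.5, -0.9, 0.1]
finger_gap: 0.987
finger_force: 0.0
t 34.95 tcp [0.5192 0.3264 0.0855] yawY -91.15 rows 10 shift [0.    0.001 0.08 ] turn -0.002 mm/row 4.8 F [ 0.4 -0.5  0. ] gap 0.995 ff 0.0
0.6 [330. 288. 104. 104.]
0.0423 -0.028 [383. 232.]
0.0423 0.028 [279. 232.]
0.0131 -0.028 [378. 273.]
0.0131 0.028 [284. 274.]
col330 [(215, 77), (217, 75), (219, 77), (221, 79), (223, 77), (225, 77), (227, 77), (229, 79), (231, 77), (233, 75), (235, 78), (237, 87), (239, 98), (241, 115), (243, 116), (245, 115), (247, 116), (249, 117), (251, 106), (253, 71)]
blue-red [(215, 75), (217, 78), (219, 76), (221, 74), (223, 75), (225, 75), (227, 73), (229, 72), (231, 75), (233, 64), (235, 2), (237, -7), (239, -2), (241, 6), (243, -1), (245, -1), (247, 2), (249, 0), (251, 1), (253, 5)]
row260 [(264, -4), (266, 61), (268, 69), (270, 71), (272, 71), (274, 71), (276, 70), (278, 70), (280, 53), (282, 1), (284, -4), (286, -1), (288, -2), (290, -2), (370, -2), (372, -1), (374, -1), (376, 0), (378, -2), (380, 24), (382, 69), (384, 72), (386, 70), (388, 71), (390, 69), (392, 67), (394, 62), (396, 20)]
```

Plate a is tipped: edge at row 234, columns 281–381, the same as with c. I grip and lift.

```bash
python3 -m inch '[0,0,0.2,0,1, 0,0,0.2,0,1, 0,0,0.2,0,1, 0,0,0.12,0,1, 0,0,0.075,0,1, 0,0,0,0,0, 0,0,0,0,0, 0,0,0,0,0, 0,0,0,0,0, 0,0,0,0,0]'
python3 -m inch '[0,0,-0.1,0,0, 0,0,-0.2,0,0, 0,0,-0.3,0,0, 0,0,-0.4,0,0, 0,0,-0.4,0,0, 0,0,-0.3,0,0, 0,0,0,0,0, 0,0,0,0,0, 0,0,0,0,0, 0,0,0,0,0]'
python3 - <<'E'
from h import *; from C import *
plan([.5218,-.1549,.145],-82.6,10)
W=snap('wrist');b=W['image'].astype(int)
print('edge',[(v,int(b[v,305].mean()),int(b[v,305,2]-b[v,305,0])) for v in range(255,290,2)])
E
```

```text
t: 36.3
ee_pos: [0.5198, 0.3263, 0.038]
eef_rot: [[1.0, -0.02, 0.0], [-0.02, -1.0, 0.0], [0.0, -0.0, -1.0]]
force: [0.6, 0.7, 1.1]
finger_gap: 0.598
finger_force: 29.9
t: 37.55
ee_pos: [0.5193, 0.3261, 0.1389]
eef_rot: [[1.0, -0.02, -0.001], [-0.02, -1.0, -0.001], [-0.001, 0.001, -1.0]]
force: [0.3, 0.1, -2.2]
finger_gap: 0.596
finger_force: 29.9
t 37.55 tcp [0.5193 0.3261 0.1389] yawY -91.17 rows 10 shift [-0.033  0.802 -0.01 ] turn -0.143 mm/row 48.2 F [ 0.3  0.1 -2.2] gap 0.596 ff 29.9
edge [(255, 83, 69), (257, 83, 70), (259, 82, 71), (261, 83, 71), (263, 83, 70), (265, 82, 71), (267, 83, 45), (269, 86, -8), (271, 92, -11), (273, 95, -10), (275, 111, 0), (277, 124, 7), (279, 123, -3), (281, 124, -4), (283, 125, -2), (285, 124, -2), (287, 124, -2), (289, 124, -2)]
```

```bash
python3 -m inch '[-0.033,0.802,-0.01,-0.143,0, -0.033,0.802,-0.01,-0.143,0, -0.033,0.802,-0.01,-0.143,0, -0.033,0.802,-0.01,-0.143,0, -0.033,0.802,-0.01,-0.143,0, -0.033,0.802,-0.01,-0.143,0, -0.033,0.802,-0.01,-0.143,0, -0.033,0.802,-0.01,-0.143,0, -0.033,0.802,-0.01,-0.143,0, -0.033,0.802,-0.01,-0.143,0]'
python3 - <<'E'
from h import *
for i in range(4): W=snap('wrist')
b=W['image'].astype(int)
print('edge',[(v,int(b[v,328].mean())) for v in range(200,290,4)])
plan([.5218,-.1549,.067],-82.6,1)
E
```

```text
t: 38.85
ee_pos: [0.5224, -0.1564, 0.1457]
eef_rot: [[0.992, 0.129, 0.0], [0.129, -0.992, 0.0], [0.0, -0.0, -1.0]]
force: [1.1, 0.1, -0.9]
finger_gap: 0.597
finger_force: 29.9
edge [(200, 66), (204, 65), (208, 63), (212, 113), (216, 118), (220, 116), (224, 118), (228, 119), (232, 115), (236, 117), (240, 117), (244, 116), (248, 119), (252, 117), (256, 116), (260, 116), (264, 117), (268, 81), (272, 87), (276, 115), (280, 116), (284, 115), (288, 114)]
t 39.05 tcp [ 0.5222 -0.1556  0.1453] yawY -82.73 rows 1 shift [-0.004 -0.011  1.305] turn -0.022 mm/row 78.3 F [-0.6  0.  -0.7] gap 0.603 ff 29.9
```

```bash
python3 -m inch '[-0.005,-0.01,0.3,-0.02,0, 0,0,0.3,0,0, 0,0,0.25,0,0, 0,0,0.15,0,0, 0,0,0.1,0,0, 0,0,0.1,0,0, 0,0,0.07,0,0, 0,0,0.03,0,0, 0,0,0,0,0, 0,0,0,0,0]'
python3 -m inch '[0,0,0,0,0.63, 0,0,0,0,0.63, 0,0,0,0,0.63, 0,0,0,0,0.66, 0,0,0,0,0.66, 0,0,0,0,1, 0,0,0,0,1, 0,0,0,0,1, 0,0,0,0,1, 0,0,0,0,1]'
python3 - <<'E'
from h import *
plan([.502,-.1575,.052],-82.5,1)
E
```

```text
t: 40.3
ee_pos: [0.5218, -0.1544, 0.0678]
eef_rot: [[0.991, 0.131, -0.001], [0.131, -0.991, 0.0], [-0.0, -0.0, -1.0]]
force: [1.0, 0.3, 1.5]
finger_gap: 0.595
finger_force: 30.0
t: 41.55
ee_pos: [0.5221, -0.1543, 0.0678]
eef_rot: [[0.991, 0.131, 0.0], [0.131, -0.991, 0.0], [0.0, -0.0, -1.0]]
force: [-0.1, -0.4, -0.1]
finger_gap: 0.999
finger_force: 0.0
t 41.55 tcp [ 0.5221 -0.1543  0.0678] yawY -82.47 rows 1 shift [-0.34   0.009  0.263] turn 0.005 mm/row 25.8 F [-0.1 -0.4 -0.1] gap 0.999 ff 0.0
```

```bash
python3 -m inch '[-0.12,0.009,0,0.005,1, -0.11,0,0,0,1, -0.11,0,0,0,1, 0,0,0.15,0,1, 0,0,0.155,0,1, 0,0,0,0,0, 0,0,0,0,0, 0,0,0,0,0, 0,0,0,0,0, 0,0,0,0,0]'
python3 -m inch '[0,0,0,0,1, 0,0,0,0,1, 0,0,0,0,1, 0,0,-0.3,0,1, 0,0,-0.4,0,1, 0,0,-0.4,0,1, 0,0,-0.4,0,1, 0,0,-0.4,0,1, -0.3,0,-0.3,0,1, 0,0,0,0,1]'
cat > edges.py <<'E'
from h import *
import sys
z=float(sys.argv[1])
for i in range(3): W=snap('wrist')
g=W['image'].mean(2)
a=np.radians(7.5);e=np.array([np.cos(a),np.sin(a)]);n=np.array([-e[1],e[0]]);c=np.array([.502,-.1575])
def prof(off,d,lo,hi):   # grey along d from lo to hi mm at lateral offset
    out=[]
    for s in np.arange(lo,hi+.1,1.0):
        u,v=proj(W,[*(c+off+d*s/1000),z]);out.append((int(s),int(cv2.getRectSubPix(g.astype(np.float32),(3,1) if abs(d@e)>.5 else (1,3),(u,v)).mean())))
    return out
for o in(-.018,.012): print('+x',prof(o*n,e,42,60),'\n-x',prof(o*n,-e,42,60))
for o in(-.025,.025): print('+y',prof(o*e,n,22,36),'\n-y',prof(o*e,-n,22,36))
plan([.502,-.1575,.14],-82.5)
E
python3 edges.py .071
```

```text
t: 42.8
ee_pos: [0.5021, -0.1575, 0.0496]
eef_rot: [[0.991, 0.131, 0.0], [0.131, -0.991, -0.0], [0.0, 0.0, -1.0]]
force: [0.6, 0.9, 1.1]
finger_gap: 0.599
finger_force: 30.0
t: 44.05
ee_pos: [0.4843, -0.1603, 0.1827]
eef_rot: [[0.992, 0.13, 0.002], [0.13, -0.992, -0.001], [0.002, 0.002, -1.0]]
force: [0.7, 0.2, -0.3]
finger_gap: 1.003
finger_force: 0.0
+x [(42, 114), (43, 115), (44, 116), (45, 116), (46, 115), (47, 116), (48, 115), (49, 106), (50, 84), (51, 67), (52, 63), (53, 65), (54, 63), (55, 64), (56, 64), (57, 69), (58, 88), (59, 100), (60, 101)] 
-x [(42, 110), (43, 114), (44, 115), (45, 116), (46, 114), (47, 115), (48, 115), (49, 109), (50, 102), (51, 100), (52, 100), (53, 100), (54, 102), (55, 100), (56, 101), (57, 101), (58, 100), (59, 98), (60, 94)]
+x [(42, 116), (43, 116), (44, 115), (45, 115), (46, 115), (47, 115), (48, 115), (49, 106), (50, 82), (51, 67), (52, 65), (53, 64), (54, 66), (55, 65), (56, 64), (57, 69), (58, 89), (59, 100), (60, 101)] 
-x [(42, 113), (43, 114), (44, 113), (45, 114), (46, 113), (47, 114), (48, 114), (49, 109), (50, 101), (51, 98), (52, 98), (
[... 158 characters left out ...]
, (29, 89), (30, 72), (31, 69), (32, 66), (33, 67), (34, 66), (35, 70), (36, 85)] 
-y [(22, 116), (23, 115), (24, 113), (25, 110), (26, 98), (27, 78), (28, 67), (29, 66), (30, 64), (31, 64), (32, 65), (33, 65), (34, 66), (35, 79), (36, 94)]
+y [(22, 115), (23, 115), (24, 115), (25, 115), (26, 116), (27, 116), (28, 110), (29, 89), (30, 71), (31, 66), (32, 65), (33, 65), (34, 65), (35, 68), (36, 84)] 
-y [(22, 117), (23, 116), (24, 115), (25, 111), (26, 95), (27, 74), (28, 65), (29, 63), (30, 64), (31, 64), (32, 64), (33, 64), (34, 66), (35, 79), (36, 97)]
t 44.2 tcp [ 0.4841 -0.1597  0.1807] yawY -82.51 rows 10 shift [0.03  0.    0.068] turn -0.0 mm/row 4.5 F [-0.  -0.6 -0.3] gap 0.997 ff 0.0
```

The pile is centred within about 1 mm and square, with no lower plate showing past the top one. Now the block.

Run:
```python
from h import *
T=snap('top')
for r in arm.cut_out(T,'hold_block_mid')[:2]: print(round(r['confidence'],2),np.round(r['rect']),quad(T,r['pixels'],.05),quad(T,r['pixels'],.03))
plan([.62,.01,.22],-105,8)
```

```text
t 44.3 tcp [ 0.484  -0.1596  0.1804] yawY -82.5 rows 8 shift [ 0.27  -0.367 -0.082] turn 0.469 mm/row 27.8 F [ 0.2  0.3 -0.3] gap 0.998 ff 0.0
```

```bash
python3 -m inch '[0.27,-0.367,-0.082,0.469,1, 0.27,-0.367,-0.082,0.469,1, 0.27,-0.367,-0.082,0.469,1, 0.27,-0.367,-0.082,0.469,1, 0.27,-0.367,-0.082,0.469,1, 0.27,-0.367,-0.082,0.469,1, 0.27,-0.367,-0.082,0.469,1, 0.27,-0.367,-0.082,0.469,1, 0,0,0,0,1, 0,0,0,0,1]'
cat > blk.py <<'E'
from h import *
for i in range(3): W=snap('wrist')
for n in('hold_block_mid',):
  for r in arm.cut_out(W,n)[:3]:
    print(n,round(r['confidence'],2),np.round(r['rect']),quad(W,r['pixels'],.05))
    m=r['pixels'].astype(np.uint8);c=max(cv2.findContours(m,0,2)[0],key=cv2.contourArea)
    ap=cv2.approxPolyDP(c,5,True)[:,0];print([(int(u),int(v),*onz(W,u,v,.05)[:2].round(3).tolist()) for u,v in ap])
plan([.62,.01,.22])
C=-np.array(W['R']).T@np.array(W['t']);print('cam',C.round(3))
E
python3 blk.py
```

```text
t: 45.55
ee_pos: [0.6193, 0.0096, 0.2197]
eef_rot: [[0.966, -0.258, -0.002], [-0.258, -0.966, -0.0], [-0.002, 0.001, -1.0]]
force: [-0.4, -0.5, 0.6]
finger_gap: 0.996
finger_force: 0.0
hold_block_mid 0.64 [312. 161.  75.  82.] (array([675. ,  11.5]), array([61. , 50.7]), -39.4)
[(298, 119, 0.713, 0.012), (272, 180, 0.668, 0.049), (322, 202, 0.637, 0.011), (349, 142, 0.683, -0.026)]
hold_block_mid 0.47 [527. 295.  77. 105.] (array([ 490.1, -165. ]), array([108.3,  61.1]), 6.4)
[(543, 242, 0.545, -0.186), (489, 263, 0.538, -0.131), (512, 347, 0.435, -0.143), (527, 336, 0.444, -0.161), (563, 329, 0.442, -0.2)]
t 45.75 tcp [0.6194 0.0091 0.2206] yawY -105.05 rows 10 shift [ 0.001 -0.002  0.001] turn 0.0 mm/row 0.1 F [0.6 0.5 0.1] gap 0.998 ff 0.0
cam [ 0.701 -0.011  0.386]
```

Block: 61 x 51 mm at z = 0.05, centre (0.675, 0.0115), long axis at -39.4°. I grip across its 50 mm, with a modest opening to stay off the cord.

Run:
```python
from h import *
plan([.675,.0115,.11],-129.4,8)
```

```text
t 45.75 tcp [0.6194 0.0091 0.2206] yawY -105.05 rows 8 shift [ 0.103 -0.055  0.23 ] turn 0.507 mm/row 15.5 F [0.6 0.5 0.1] gap 0.998 ff 0.0
```

```bash
python3 -m inch '[0.103,-0.055,0.23,0.507,0.75, 0.103,-0.055,0.23,0.507,0.75, 0.103,-0.055,0.23,0.507,0.75, 0.103,-0.055,0.23,0.507,0.75, 0.103,-0.055,0.23,0.507,0.75, 0.103,-0.055,0.23,0.507,0.75, 0.103,-0.055,0.23,0.507,0.75, 0.103,-0.055,0.23,0.507,0.75, 0,0,0,0,0.75, 0,0,0,0,0.75]'
python3 - <<'E'
from h import *
W=snap('wrist')
for r in arm.cut_out(W,'hold_block_mid')[:2]:
    print(round(r['confidence'],2),np.round(r['rect']),quad(W,r['pixels'],.05))
plan([.675,.0115,.014],-129.4,1)
E
```

```text
t: 47.0
ee_pos: [0.6754, 0.0118, 0.111]
eef_rot: [[0.774, -0.633, 0.0], [-0.633, -0.774, -0.0], [0.0, -0.0, -1.0]]
force: [-0.2, -0.3, -0.0]
finger_gap: 0.754
finger_force: 0.0
t 47.1 tcp [0.6757 0.0119 0.1114] yawY -129.32 rows 1 shift [-0.006  0.014  1.624] turn 0.013 mm/row 97.4 F [-0.2  0.4  0.8] gap 0.75 ff 0.0
```

Run:
```python
from h import *
W=snap('wrist');T=snap('top');S=snap('scene')
a=np.radians(-39.4);e=np.array([np.cos(a),np.sin(a)]);n=np.array([-e[1],e[0]]);c=np.array([.675,.0115])
g=W['image']
def p(q): 
    u,v=proj(W,[*q,.05]).round().astype(int); return (int(u),int(v)),(g[v,u].tolist() if 0<=u<640 and 0<=v<480 else None)
print('centre/up', [p(c+e*s) for s in(0,.01,.02,.026,.034,.04)])
print('left/right',[p(c+e*.022+n*s) for s in(-.035,-.029,-.022,.022,.029,.035)])
for P in(T,S):
  for r in arm.cut_out(P,'hold_block_mid')[:2]: print(round(r['confidence'],2),np.round(r['rect']),quad(P,r['pixels'],.05))
print(proj(S,[.675,.0115,.025]).round())
```

```text
centre/up [((331, 261), [71, 66, 59]), ((331, 246), [73, 68, 60]), ((331, 231), [69, 65, 57]), ((331, 222), [66, 60, 54]), ((331, 209), [41, 38, 33]), ((331, 200), [133, 138, 126])]
left/right [((386, 228), [131, 135, 122]), ((377, 228), [127, 132, 120]), ((366, 228), [72, 68, 61]), ((296, 228), [74, 69, 62]), ((285, 228), [132, 137, 124]), ((276, 228), [129, 134, 120])]
0.8 [349. 219.  26.  21.] (array([650.2, -25.2]), array([126.3,  61.9]), 57.1)
[349. 220.]
```

The block is right under the fingers, with edges symmetric. I descend and grip.

```bash
python3 -m inch '[0,0.014,0.3,0,0.75, 0,0,0.35,0,0.75, 0,0,0.35,0,0.75, 0,0,0.3,0,0.75, 0,0,0.2,0,0.75, 0,0,0.12,0,0.75, 0,0,0,0,0.75, 0,0,0,0,0, 0,0,0,0,0, 0,0,0,0,0]'
python3 -m inch '[0,0,0,0,0, 0,0,-0.1,0,0, 0,0,-0.2,0,0, 0,0,-0.3,0,0, 0,0,-0.4,0,0, 0,0,-0.5,0,0, 0,0,-0.5,0,0, 0,0,-0.3,0,0, 0,0,-0.1,0,0, 0,0,0,0,0]'
python3 - <<'E'
from h import *
plan([.502,-.1575,.16],-82.5,10)
E
```

```text
t: 48.6
ee_pos: [0.6754, 0.0113, 0.014]
eef_rot: [[0.773, -0.634, 0.001], [-0.634, -0.773, -0.0], [0.001, -0.0, -1.0]]
force: [-0.3, 0.1, 1.9]
finger_gap: 0.538
finger_force: 30.0
t: 49.85
ee_pos: [0.6748, 0.0115, 0.157]
eef_rot: [[0.773, -0.634, -0.0], [-0.634, -0.773, 0.0], [-0.0, 0.0, -1.0]]
force: [-0.1, -0.4, -0.6]
finger_gap: 0.536
finger_force: 30.0
t 49.85 tcp [0.6748 0.0115 0.157 ] yawY -129.35 rows 10 shift [-0.19   0.368 -0.005] turn -0.781 mm/row 24.9 F [-0.1 -0.4 -0.6] gap 0.536 ff 30.0
```

```bash
python3 -m inch '[-0.19,0.368,0,-0.781,0, -0.19,0.368,0,-0.781,0, -0.19,0.368,0,-0.781,0, -0.19,0.368,0,-0.781,0, -0.19,0.368,0,-0.781,0, -0.19,0.368,0,-0.781,0, -0.19,0.368,0,-0.781,0, -0.19,0.368,0,-0.781,0, -0.19,0.368,0,-0.781,0, -0.19,0.368,0,-0.781,0]'
python3 - <<'E'
from h import *
for i in range(4):W=snap('wrist')
g=W['image'].astype(int)
print([(v,g[v,328].tolist()) for v in range(200,300,5)])
# which height is block's top far edge: expect block far edge at TCP +.03 along x, z=tcp-.014+.05
o,p,R=st();print('expected far top edge',proj(W,p+R@np.array([.03,0,-.036])).round(1))
plan([.502,-.1575,.0855],-82.5,1)
E
```

```text
t: 51.1
ee_pos: [0.5011, -0.1578, 0.1558]
eef_rot: [[0.991, 0.133, -0.002], [0.133, -0.991, 0.001], [-0.002, -0.002, -1.0]]
force: [-0.9, -0.4, -1.8]
finger_gap: 0.536
finger_force: 30.0
[(200, [122, 126, 138]), (205, [121, 125, 137]), (210, [123, 127, 137]), (215, [123, 126, 138]), (220, [123, 124, 135]), (225, [123, 126, 137]), (230, [123, 126, 136]), (235, [123, 127, 136]), (240, [47, 44, 40]), (245, [45, 44, 42]), (250, [47, 44, 41]), (255, [50, 44, 41]), (260, [48, 44, 40]), (265, [49, 44, 37]), (270, [46, 40, 36]), (275, [69, 60, 51]), (280, [79, 72, 62]), (285, [77, 68, 58]), (290, [83, 75, 66]), (295, [86, 78, 68])]
expected far top edge [329.6 276.5]
t 51.3 tcp [ 0.5019 -0.1574  0.1563] yawY -82.64 rows 1 shift [0.003 0.003 1.179] turn -0.024 mm/row 70.8 F [ 1.2  0.4 -1.5] gap 0.532 ff 30.0
```

```bash
python3 -m inch '[0,0,0.3,-0.02,0, 0,0,0.3,0,0, 0,0,0.2,0,0, 0,0,0.15,0,0, 0,0,0.1,0,0, 0,0,0.07,0,0, 0,0,0.03,0,0, 0,0,0.02,0,0, 0,0,0,0,0, 0,0,0,0,0]'
python3 - <<'E'
from h import *
plan([.502,-.1575,.0845],-82.5,1)
E
```

```text
t: 52.55
ee_pos: [0.5025, -0.1578, 0.0872]
eef_rot: [[0.991, 0.133, 0.0], [0.133, -0.991, -0.0], [0.0, 0.0, -1.0]]
force: [-0.3, 0.5, -1.1]
finger_gap: 0.536
finger_force: 30.0
t 52.55 tcp [ 0.5025 -0.1578  0.0872] yawY -82.37 rows 1 shift [-0.008 -0.006  0.045] turn 0.021 mm/row 2.8 F [-0.3  0.5 -1.1] gap 0.536 ff 30.0
```

```bash
python3 -m inch '[0,0,0.02,0,0, 0,0,0.01,0,0, 0,0,0.01,0,0, 0,0,0,0,0, 0,0,0,0,0, 0,0,0,0,0, 0,0,0,0,0, 0,0,0,0,0, 0,0,0,0,0, 0,0,0,0,0]'
```

```text
t: 53.8
ee_pos: [0.5024, -0.1577, 0.0849]
eef_rot: [[0.991, 0.133, 0.0], [0.133, -0.991, -0.0], [0.0, 0.0, -1.0]]
force: [-2.4, 1.0, 5.1]
finger_gap: 0.536
finger_force: 30.0
```

Contact made at 5 N, at the expected height. Release, retreat and check.

```bash
python3 -m inch '[0,0,0,0,0.6, 0,0,0,0,1, 0,0,0,0,1, 0,0,-0.3,0,1, 0,0,-0.4,0,1, 0,0,-0.5,0,1, 0,0,-0.6,0,1, 0,0,-0.4,0,1, -0.5,0,-0.1,0,1, 0,0,0,0,1]'
python3 - <<'E'
from h import *
for i in range(4): W=snap('wrist')
for r in arm.cut_out(W,'hold_block_mid')[:2]: print('block',round(r['confidence'],2),np.round(r['rect']),quad(W,r['pixels'],.121))
g=W['image'].mean(2)
a=np.radians(7.5);e=np.array([np.cos(a),np.sin(a)]);n=np.array([-e[1],e[0]]);c=np.array([.502,-.1575])
def prof(z,off,d,lo,hi,st=2):
    return [(int(s),int(g[tuple(proj(W,[*(c+off+d*s/1000),z]).round().astype(int)[::-1])])) for s in range(lo,hi,st)]
print('block top +x',prof(.121,0,e,22,40));print('-x',prof(.121,0,-e,22,40));print('+y',prof(.121,0,n,18,36));print('-y',prof(.121,0,-n,18,36))
print('plate +x',prof(.071,0,e,40,56));print('+y',prof(.071,.042*e,n,20,34,1));print('-y',prof(.071,.042*e,-n,20,34,1))
# dial
D=np.array([.502,-.1575])-.130*n;print('dial pred',D.round(4),proj(W,[*D,.074]).round(1))
I=W['image'].astype(int)
red=(I[:,:,0]>120)&(I[:,:,1]<70)&(I[:,:,2]<80);v,u=np.where(red);k=np.hypot(*(np.array([u,v])-proj(W,[*D,.05])[:,None]))<90
print('red',k.sum(),u[k].mean(),v[k].mean(),onz(W,u[k].mean(),v[k].mean(),.047).round(4))
plan([*D,.14],-82.5)
for n_ in('pointer','set_mark','dial'):
  for r in arm.cut_out(W,n_)[:1]: print(n_,round(r['confidence'],2),np.round(r['rect']),quad(W,r['pixels'],.06))
u0,v0=proj(W,[*D,.06]).round().astype(int);print(u0,v0)
br=(I.min(2)>150);v,u=np.where(br);k=np.hypot(u-u0,v-v0)<32;print('white',list(zip(u[k].tolist(),v[k].tolist()))[:80])
E
```

```text
t: 55.05
ee_pos: [0.472, -0.1618, 0.2232]
eef_rot: [[0.991, 0.132, 0.001], [0.132, -0.991, -0.001], [0.001, 0.001, -1.0]]
force: [-0.1, -0.8, -0.1]
finger_gap: 1.0
finger_force: 0.0
block 0.84 [327. 200.  70.  87.] (array([ 505.1, -155.9]), array([63.6, 50.5]), 8.8)
block top +x [(22, 70), (24, 72), (26, 67), (28, 64), (30, 66), (32, 43), (34, 49), (36, 115), (38, 114)]
-x [(22, 70), (24, 71), (26, 69), (28, 81), (30, 111), (32, 112), (34, 91), (36, 101), (38, 100)]
+y [(18, 73), (20, 71), (22, 70), (24, 73), (26, 64), (28, 67), (30, 67), (32, 99), (34, 102)]
-y [(18, 68), (20, 66), (22, 66), (24, 66), (26, 63), (28, 63), (30, 88), (32, 104), (34, 103)]
plate +x [(40, 116), (42, 115), (44, 116), (46, 116), (48, 114), (50, 81), (52, 63), (54, 63)]
+y [(20, 112), (21, 118), (22, 117), (23, 113), (24, 115), (25, 114), (26, 116), (27, 119), (28, 116), (29, 104), (30, 68), (31, 64), (32, 66), (33, 65)]
-y [(20, 119), (21, 119), (22, 119), (23, 117), (24, 117), (25, 111), (26, 99), (27, 81), (28, 66), (29, 64), (30, 62), (31, 65), (32, 62), (33, 64)]
dial pred [ 0.519  -0.2864] [479.8 195. ]
red 9 467.77777777777777 146.77777777777777 [ 0.557  -0.2765  0.047 ]
t 55.3 tcp [ 0.4731 -0.1616  0.2221] yawY -82.36 rows 10 shift [0.048 0.216 0.137] turn 0.002 mm/row 15.6 F [ 0.4 -0.5 -0.1] gap 1.001 ff 0.0
pointer 0.78 [472. 190.  78.  66.] (array([ 519.1, -282.3]), array([56.7, 55.5]), 56.6)
set_mark 0.71 [467. 191.  93. 100.] (array([ 519. , -281.1]), array([85.5, 85.3]), 54.4)
dial 0.73 [470. 190.  74.  63.] (array([ 519.1, -282.2]), array([55.4, 54.4]), 56.7)
474 192
white []
```

The block stands centred within about 2 mm and the pile is unmoved. Now the dial.

```bash
python3 - <<'E'
from h import *
plan([.469,-.290,.19],-82.5,8)
E
python3 -m inch '[0.045,0.266,0.067,0,0.4, 0.045,0.266,0.067,0,0.4, 0.045,0.266,0.067,0,0.4, 0.045,0.266,0.067,0,0.4, 0.045,0.266,0.067,0,0.4, 0.045,0.266,0.067,0,0.4, 0.045,0.266,0.067,0,0.4, 0.045,0.266,0.067,0,0.4, 0,0,0,0,0.4, 0,0,0,0,0.4]'
cat > dial.py <<'E'
from h import *
for i in range(3): W=snap('wrist')
I=W['image'].astype(int)
for n in('dial','pointer','set_mark'):
  for r in arm.cut_out(W,n)[:1]: print(n,round(r['confidence'],2),np.round(r['rect']),quad(W,r['pixels'],.052),quad(W,r['pixels'],.047))
red=(I[:,:,0]>100)&(I[:,:,1]<80)&(I[:,:,2]<80)&(I[:,:,0]-I[:,:,1]>50);v,u=np.where(red);
p0=proj(W,[.519,-.284,.05]);k=np.hypot(u-p0[0],v-p0[1])<100;M=onz(W,u[k].mean(),v[k].mean(),.046);print('red',k.sum(),u[k].mean().round(1),v[k].mean().round(1),M.round(4))
from collections import Counter
k=(I.min(2)>140).astype(np.uint8);nn,L,S,C=cv2.connectedComponentsWithStats(k)
for i in range(1,nn):
  if S[i,4]>6 and np.hypot(*(C[i]-p0))<60:
    ys,xs=np.where(L==i);q=np.array([onz(W,x,y,.074)[:2] for x,y in zip(xs,ys)]);c=q.mean(0);w,V=np.linalg.eigh(np.cov((q-c).T));print('white',S[i],C[i].round(1),c.round(4),'dir',np.degrees(np.arctan2(V[1,1],V[0,1])).round(1),'len',(np.ptp((q-c)@V[:,1])*1000).round(1))
plan([.519,-.284,.14],-82.5)
E
python3 dial.py
```

```text
t 55.45 tcp [ 0.473  -0.1616  0.2222] yawY -82.35 rows 8 shift [-0.043  0.264  0.067] turn 0.003 mm/row 16.6 F [ 0.1  0.2 -0.1] gap 0.999 ff 0.0
t: 56.7
ee_pos: [0.5109, -0.2851, 0.1904]
eef_rot: [[0.991, 0.133, -0.0], [0.133, -0.991, 0.0], [-0.0, -0.0, -1.0]]
force: [0.3, 0.2, -0.8]
finger_gap: 0.397
finger_force: 0.0
pointer 0.78 [332. 222.  72.  66.] (array([ 518.3, -286.3]), array([56.9, 56. ]), 54.8) (array([ 517.1, -286.5]), array([57.9, 56.9]), 54.8)
set_mark 0.88 [331. 219. 102. 104.] (array([ 518.3, -286.4]), array([87.4, 87.2]), 53.6) (array([ 517. , -286.7]), array([88.8, 88.6]), 53.6)
red 71 325.2 174.0 [ 0.5567 -0.2755  0.046 ]
white [ 267  155  130  126 4449] [330.9 213.7] [ 0.5295 -0.2838] dir 105.3 len 100.8
white [ 289  179   86   81 1668] [331.7 213.6] [ 0.5302 -0.2843] dir 99.1 len 66.3
white [304 230  28  10  62] [317.8 234.2] [ 0.5126 -0.2757] dir 115.1 len 22.3
t 57.0 tcp [ 0.5111 -0.285   0.1908] yawY -82.34 rows 10 shift [0.013 0.    0.085] turn 0.003 mm/row 5.1 F [ 0.3 -0.  -0.4] gap 0.4 ff 0.0
```

The pointer is at about 116.5°, the mark at about 16°, and the dial axis at (0.5185, -0.2863). I turn the tool by -108.8° to straddle the bar.

```bash
python3 -m inch '[0.12,0.038,0,-1,0.4, 0,0,0,-1,0.4, 0,0,0,-1,0.4, 0,0,0,-1,0.4, 0,0,0,-1,0.4, 0,0,0,-1,0.4, 0,0,0,-1,0.4, 0,0,0,-1,0.4, 0,0,0,-1,0.4, 0,0,0,-1,0.4]'
python3 -m inch '[0,0,0,-1,0.4, 0,0,0,-1,0.4, 0,0,0,-1,0.4, 0,0,0,-1,0.4, 0,0,0,-1,0.4, 0,0,0,-1,0.4, 0,0,0,-1,0.4, 0,0,0,-1,0.4, 0,0,0,-0.13,0.4, 0,0,0,0,0.4]'
python3 dial.py; python3 -c "
from h import *
plan([.5185,-.2863,.058],26.5,1);print(np.round(arm.get_obs()['joint_pos'],1))"
```

```text
t: 58.25
ee_pos: [0.5185, -0.2865, 0.1907]
eef_rot: [[0.377, 0.926, 0.0], [0.926, -0.377, -0.0], [-0.0, 0.0, -1.0]]
force: [1.2, 0.8, 0.5]
finger_gap: 0.397
finger_force: 0.0
t: 59.5
ee_pos: [0.5185, -0.2866, 0.1905]
eef_rot: [[-0.443, 0.896, 0.0], [0.896, 0.443, -0.0], [-0.0, 0.0, -1.0]]
force: [0.2, -0.1, 0.4]
finger_gap: 0.401
finger_force: 0.0
dial 0.59 [324. 229.  69.  74.] (array([ 517.7, -286.4]), array([58.5, 57.4]), -18.6) (array([ 518.3, -287.7]), array([59.4, 58.4]), -18.6)
pointer 0.96 [326. 230.  72.  77.] (array([ 517.9, -285.8]), array([57.3, 57.3]), 71.3) (array([ 518.5, -287.1]), array([58.3, 58.2]), 71.3)
red 63 371.9 237.6 [ 0.558 -0.276  0.046]
white [ 262  163  128  102 2649] [321.6 198.6] [ 0.5018 -0.2601] dir -143.1 len 99.2
white [ 284  187   83   78 1252] [325.3 215.1] [ 0.5102 -0.2704] dir -154.5 len 64.1
white [325 209   2  27  43] [325.4 220. ] [ 0.5118 -0.2736] dir 115.0 len 20.9
white [362 244  21  26 223] [371.9 256.7] [ 0.5587 -0.2842] dir 84.0 len 20.6
white [282 263  25  18 129] [293.6 271.4] [ 0.5078 -0.3236] dir 173.2 len 20.1
white [338 267  25  17 139] [350.5 274.6] [ 0.5505 -0.3055] dir 51.1 len 20.3
white [311 276   5   5  16] [312.9 277.7] [ 0.5242 -0.3216] dir 124.5 len 3.7
white [317 277   5   2   8] [318.9 277.6] [ 0.5286 -0.3194] dir -156.5 len 3.3
white [323 276  11  10  48] [328.6 279.9] [ 0.5366 -0.3177] dir 162.6 len 9.7
white [315 280   5   5  10] [316.7 281.8] [ 0.5286 -0.3235] dir 81.4 len 4.4
t 59.8 tcp [ 0.5185 -0.2867  0.1905] yawY 26.39 rows 10 shift [0.002 0.005 0.084] turn -1.185 mm/row 5.1 F [-0.3  1.   0.1] gap 0.4 ff 0.0
t 59.8 tcp [ 0.5185 -0.2867  0.1905] yawY 26.39 rows 1 shift [0.006 0.003 2.208] turn -0.019 mm/row 132.5 F [-0.3  1.   0.1] gap 0.4 ff 0.0
[-39.7  20.3  84.4   0.   75.4 -66.1]
```

```bash
python3 -m inch '[0,0,0.4,0.15,0.4, 0,0,0.4,0,0.4, 0,0,0.4,0,0.4, 0,0,0.4,0,0.4, 0,0,0.3,0,0.4, 0,0,0.2,0,0.4, 0,0,0.1,0,0.4, 0,0,0,0,0.4, 0,0,0,0,0.1, 0,0,0,0,0.1]'
python3 -m inch '[0,0,0,0,0, 0,0,0,0,0, 0,0,0,0,0, 0,0,0,0,0, 0,0,0,0,0, 0,0,0,0,0, 0,0,0,0,0, 0,0,0,0,0, 0,0,0,0,0, 0,0,0,0,0]'
python3 -c "
from h import *
plan([.5185,-.2863,.058],-75,1)"
```

```text
t: 61.05
ee_pos: [0.5189, -0.287, 0.0591]
eef_rot: [[-0.431, 0.903, 0.001], [0.903, 0.431, -0.001], [-0.001, 0.001, -1.0]]
force: [0.3, 0.3, 0.2]
finger_gap: 0.229
finger_force: 0.0
t: 62.3
ee_pos: [0.5172, -0.2876, 0.059]
eef_rot: [[-0.431, 0.902, -0.002], [0.902, 0.431, -0.001], [-0.0, -0.003, -1.0]]
force: [-5.4, -2.4, 3.5]
finger_gap: 0.127
finger_force: 30.0
t 62.3 tcp [ 0.5172 -0.2876  0.059 ] yawY 25.53 rows 1 shift [0.01  0.029 0.016] turn -13.246 mm/row 2.1 F [-5.4 -2.4  3.5] gap 0.127 ff 30.0
```

```bash
python3 -m inch '[0,-0.03,0,0,0, 0,0,0,0.5,0, 0,0,0,1,0, 0,0,0,1,0, 0,0,0,1,0, 0,0,0,1,0, 0,0,0,1,0, 0,0,0,1,0, 0,0,0,1,0, 0,0,0,0.5,0]'
python3 -c "
from h import *
plan([.5175,-.287,.059],-75,1)"
```

```text
t: 63.55
ee_pos: [0.5171, -0.2877, 0.059]
eef_rot: [[0.384, 0.923, 0.001], [0.923, -0.384, -0.001], [-0.0, 0.001, -1.0]]
force: [-0.4, -0.1, 3.1]
finger_gap: 0.125
finger_force: 30.0
t 63.55 tcp [ 0.5171 -0.2877  0.059 ] yawY -22.61 rows 1 shift [ 0.013  0.001 -0.001] turn 8.731 mm/row 0.8 F [-0.4 -0.1  3.1] gap 0.125 ff 30.0
```

Low force. I finish the turn, about 52.4° (8.73 rows).

```bash
python3 -m inch '[0,0,0,0.8,0, 0,0,0,1,0, 0,0,0,1,0, 0,0,0,1,0, 0,0,0,1,0, 0,0,0,1,0, 0,0,0,1,0, 0,0,0,1,0, 0,0,0,0.93,0, 0,0,0,0,0]'
python3 -m inch '[0,0,0,0,0, 0,0,0,0,0.4, 0,0,0,0,0.4, 0,0,0,0,0.4, 0,0,-0.3,0,0.4, 0,0,-0.5,0,0.4, 0,0,-0.5,0,0.4, 0,0,-0.5,0,0.4, 0,0,-0.4,0,0.4, 0,0,0,0,0.4]'
python3 dial.py
```

```text
t: 64.8
ee_pos: [0.5172, -0.2877, 0.059]
eef_rot: [[0.965, 0.262, 0.001], [0.262, -0.965, -0.001], [0.001, 0.001, -1.0]]
force: [0.0, -0.4, 4.0]
finger_gap: 0.128
finger_force: 30.0
t: 66.05
ee_pos: [0.5179, -0.2882, 0.1923]
eef_rot: [[0.965, 0.261, 0.003], [0.261, -0.965, -0.003], [0.003, 0.003, -1.0]]
force: [0.0, -0.0, 0.8]
finger_gap: 0.399
finger_force: 0.0
dial 0.76 [328. 227.  72.  77.] (array([ 518.4, -286.1]), array([57.1, 56.5]), -29.9) (array([ 517.1, -286.5]), array([58. , 57.4]), -29.9)
pointer 0.25 [167. 212.  75. 134.] (array([ 495.7, -150.5]), array([108.1,  60.6]), 7.9) (array([ 494. , -148.6]), array([109.9,  61.6]), 7.9)
set_mark 0.71 [328. 225. 103. 102.] (array([ 518.7, -286.3]), array([86.5, 85.9]), -12.6) (array([ 517.4, -286.7]), array([88. , 87.3]), -12.6)
red 76 328.4 180.0 [ 0.5568 -0.2758  0.046 ]
white [ 264  161  129  126 4360] [327.5 219.8] [ 0.5296 -0.2824] dir 110.6 len 100.8
white [ 286  186   85   79 1565] [328.4 217.9] [ 0.5319 -0.2825] dir 105.5 len 65.7
white [328 208   2  28  56] [328.5 221.5] [ 0.5294 -0.2833] dir -164.7 len 21.6
t 66.35 tcp [ 0.5163 -0.287   0.189 ] yawY -74.87 rows 10 shift [ 0.006 -0.004  0.082] turn 0.127 mm/row 4.9 F [ 0.   0.3 -0.8] gap 0.399 ff 0.0
```

The pointer line reads 15.3° and the mark 15.1°, in the same image column (328.5 and 328.4). Last check on pile and block.

```bash
python3 -m inch '[0,-0.4,-0.1,-0.2,0.4, 0,-0.4,-0.1,-0.2,0.4, 0,-0.4,-0.1,-0.2,0.4, -0.1,-0.4,-0.1,-0.2,0.4, -0.1,-0.4,-0.1,-0.2,0.4, -0.1,0,0,-0.2,0.4, -0.1,0,0,0,0.4, -0.1,0,0,0,0.4, 0,0,0,0,0.4, 0,0,0,0,0.4]'
python3 edges.py .071 | cut -c1-150
python3 - <<'E'
from h import *
W=snap('wrist');S=snap('scene')
for r in arm.cut_out(W,'hold_block_mid')[:2]: print('block',round(r['confidence'],2),np.round(r['rect']),quad(W,r['pixels'],.121))
for r in arm.cut_out(S,'hold_block_mid')[:2]: print('S',round(r['confidence'],2),np.round(r['rect']))
print(proj(S,[.502,-.1575,.096]).round())
E
```

```text
t: 67.6
ee_pos: [0.4528, -0.1842, 0.2202]
eef_rot: [[0.925, 0.379, -0.0], [0.379, -0.925, 0.0], [-0.0, -0.0, -1.0]]
force: [-0.5, -0.1, 1.2]
finger_gap: 0.399
finger_force: 0.0
+x [(42, 123), (43, 125), (44, 125), (45, 126), (46, 126), (47, 125), (48, 124), (49, 112), (50, 85), (51, 69), (52, 69), (53, 69), (54, 78), (55, 98)
-x [(42, 121), (43, 126), (44, 127), (45, 127), (46, 126), (47, 127), (48, 125), (49, 117), (50, 95), (51, 77), (52, 82), (53, 98), (54, 108), (55, 11
+x [(42, 126), (43, 125), (44, 125), (45, 125), (46, 125), (47, 125), (48, 123), (49, 110), (50, 85), (51, 71), (52, 70), (53, 70), (54, 80), (55, 98)
-x [(42, 125), (43, 125), (44, 125), (45, 126), (46, 125), (47, 125), (48, 124), (49, 115), (50, 93), (51, 77), (52, 84), (53, 99), (54, 107), (55, 10
+y [(22, 78), (23, 77), (24, 75), (25, 75), (26, 75), (27, 75), (28, 74), (29, 74), (30, 71), (31, 70), (32, 72), (33, 72), (34, 72), (35, 74), (36, 8
-y [(22, 72), (23, 73), (24, 74), (25, 73), (26, 73), (27, 73), (28, 70), (29, 67), (30, 69), (31, 70), (32, 69), (33, 70), (34, 72), (35, 82), (36, 1
+y [(22, 81), (23, 81), (24, 79), (25, 77), (26, 76), (27, 77), (28, 77), (29, 75), (30, 72), (31, 70), (32, 70), (33, 70), (34, 70), (35, 71), (36, 8
-y [(22, 78), (23, 80), (24, 82), (25, 83), (26, 82), (27, 80), (28, 73), (29, 68), (30, 68), (31, 70), (32, 69), (33, 68), (34, 71), (35, 83), (36, 1
t 67.75 tcp [ 0.4528 -0.1839  0.2203] yawY -67.68 rows 10 shift [ 0.091 -0.02   0.134] turn 0.247 mm/row 9.8 F [ 0.2  0.8 -0. ] gap 0.401 ff 0.0
block 0.82 [321. 168.  87.  93.] (array([ 502.9, -156.4]), array([59.7, 50.2]), 7.8)
S 0.71 [326. 236.  33.  30.]
[325. 236.]
```

The block is centred at (0.503, -0.156) with yaw 7.8°, and the pile is intact.

```bash
python3 -c "
from workcell import arm
print(arm.sign_off())"
```

```text
the job is handed in; nothing more can be done
None
```

The job is handed in at about 68 s: all three plates are piled flat and square on the pad, the block stands centred on them to about 2 mm, and the dial pointer faces the red mark to within about 1°; the cups and pen were left alone.

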